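# Pack out a rocking crepe griddle and hold the wedge

## Robot

A 6-joint arm with a two-finger parallel gripper is mounted at the origin on the work surface. World frame = base frame: x ahead of the robot, y to its left, z up, the work surface at z = 0. Lengths are in m, angles in degrees, forces in N, time in s.
With the tool pointing down it reaches from about 0.35 to 0.875 m from the base axis. Payload 4.2 kg.
Tool frame: the origin (TCP) lies between the finger pads; the fingertips stand 14 mm ahead of it and the grasp point (between the pads) lies 5 mm behind it; x points along the fingers, y is the direction in which the jaws open and shut, and the axes are right-handed (so a half turn about x gives the same grasp; the last joint's range is limited). The gripper opens to 87 mm and grips with 3 to 60 N. Pads are 19 mm wide; open, the fingers measure 117 mm over their backs; the gripper's body (75 mm by 190 mm) begins 51 mm behind the grasp point.
Start: joints at [-57.147, 22.042, 0.453, 0, -68.411, -14.817], TCP at [0.194, -0.594, 0.237] pointing down, gripper open.
Joint ranges: [-179.83, 179.83], [-69.29, 118.12], [-61.27, 80.66], [-181.25, 117.63], [-171.15, -9.14], [-177.46, 177.46]. Speed limits (degrees/s): [159.86, 159.86, 180, 180, 180, 180].

## Interface

Orientations are given as a 3x3 rotation matrix whose columns are the frame's x, y, z axes.
In Python, from station import r, imaging, job gives the robot as it stands. The module is installed in compiled form; this text tells all that it offers.
- The arm moves only by the tool apply_moves, never from a script. Its arguments are lists of equal length, an entry for each row: "xyz": the shift along the tool's x, y, z in m, a list of three; "twist": the turn about the tool's x in degrees; "claw": the opening, from 0 (shut) to 1 (fully open). A call has 1 to 12 rows; each row shifts and turns the pose as measured when the row begins, along the tool's axes as they then stand; what a row does not reach is not made up. A row lasts 1/10 s, in which the tool goes at most 50 mm and 8.59 degrees, less where a joint would pass 70% of its speed; a pose out of reach is approached as far as the arm can. A call is refused whole if a number of a shift passes 0.05 or a number of a turn 8.59, either way. A call with a gripper value outside its range is refused whole. The fingers move at their own pace and stop on an object; the grip force is fixed at half the most. Time passes only in rows, so rows that do not move let the fingers close. It gives the time, the measured TCP pose, the force and the opening at its end, in the units of the state.
- r.sense(): the state, without advancing time (a new reading comes with each control period).
- imaging.capture(name): name is "scene" or "side" or "wrist"; returns a dict with "pixels" (400x640x3 uint8, red, green, blue), "mtx" (3x3 intrinsics, pixels), "view" (4x4, takes a point from world to camera coordinates). Camera axes: x right, y down, z forward; pixel columns grow to the right and rows downward; lengths in m; the calibration is good to about 2 mm. The wrist camera is an equidistant fisheye: a pixel r from the principal point sees the ray r / f radians off the axis. A picture is of the moment at which its call begins. There is no depth.
- job.finish_job(): hands the job in, once; it reports no verdict.
Trained networks look in a picture, given as the dict that the camera call returned (one of the last four; its "shot" number tells which), for a name from the list of things; names that differ only in an ending like _2 or _b are one class to them, and where a whole thing is asked for, a point or a joint stands for the part that bears it (a point fixed in the world has none). Each returns a list of dicts, best first, with "p" (0 to 1); they miss things now and then, are a little off and sometimes report something else, mostly with a low value. They report only what shows in the picture. A call takes as long as a camera call. They do not tell look-alikes from the thing itself.
- imaging.regions_of(query, picture): "mask" (400x640 bool, what is visible of it) and "centre" ([column, row] in pixels, amid what is visible of it).
The state is a dict: "time_s": time; "joints": joint angles; "joint_velocities": joint speeds; "effort": joint torques, N m; "tcp_pos": TCP position; "ee_rot": TCP orientation; "wrist_force": force on the tool from outside, world axes, zero at the start; "moment": the same for the moment, N m; "gripper_width": opening from 0.0 (shut) to 1.0 (fully open).
Only numpy, scipy, OpenCV 4.12 (cv2) and the standard library are available. Lean on these libraries where they do the work, as an engineer would, in place of code of your own. Each camera call takes 0.05 s, during which the arm holds its last target.

## Task

The crepe griddle rocks because one of its legs has lost its rubber shoe, and the bare brass stud hangs above the counter. Lay blue flat packers on the counter under the stud, one or two as the gap needs, then slide the orange wedge in on top of them, thin end first, until you feel it bind firmly between stud and stack. Finish still gripping the wedge, pressed home, so that I can try the griddle for rocking; don't tip the griddle and leave the bottle, jar and bowl where they are.

Things in the scene. Friction and masses are not known exactly. Their poses are not given: they have to be found in the camera images.
- griddle: Steel crepe griddle, 360 x 360 mm, round black plate on top, fixed at the robot's left, turned up to 9 degrees. Origin under its centre, 0 to 12 mm above the counter; housing from 50 mm above the origin, plate top at 177 mm. x, y along its sides (x away from the robot). Legs 158 mm from the centre in x and y. Pressing down on the stud corner (about 8 N) rocks it; pushed up from below it stands firm.
- stud (a point): Lowest point of the bare brass stud (24 mm wide, round end) under the griddle's +x, -y corner, the far right one seen from the robot, 22 mm in from both sides. Its height above the counter is the gap to pack, 11 to 24 mm. The clear way in is along the griddle's +y, from its -y side. The other three legs have black rubber feet.
- packer_a: Blue plastic flat packer, 130 x 32 x 6 mm, about 30 g, lying loose on the counter right of the griddle. Origin at the centre of its underside, x along its length (roughly along world y), z up. Same as packer_b.
- packer_b: Blue plastic flat packer, 130 x 32 x 6 mm, 30 g, the same as packer_a.
- wedge: Orange plastic wedge, 180 x 32 mm, about 60 g, lying flat side down. Origin: centre of its underside; x along its length to the thin end (roughly world +y). From x = -90 to -30 mm a level grip block 17 mm thick, then an even slope down to 3 mm at x = +90. Under the stud it fills 4 to 13 mm on top of the packers: one packer suits gaps up to about 18 mm, two suit gaps from about 17 mm.
- soy_bottle: Bystander: amber bottle with red cap, 58 mm wide, 190 mm tall; origin at its foot.
- spice_jar: Bystander: clear jar with red cap, 54 mm wide, 85 mm tall; origin at its foot.
- bowl: Bystander: white bowl, 110 mm across, 50 mm tall; origin at its foot.
Not all that is in view belongs to the job. What is shaped like the packer_b but brown or red is not meant.

How it is judged:
By the outcome, as a careful person would: the job done as asked, in the order asked, and still so for the second after the job is handed in, while the arm keeps its last pose, push and grip.
It also fails if it takes over 72 s, if anything falls off the work surface, if the arm or the gripper's body presses on something with over 40 N, if the wrist force passes 120 N, or if a joint passes its speed limit or range.

## Working session

There is one attempt and no reset: what is moved stays moved. The work goes in short steps, Python scripts to look and compute and a tool call to move; the robot and the scene stay as the last step left them, time stands still between calls to the robot, and variables do not carry over. Pictures are saved under pics/ and viewed, and the job is handed in when it is done.

Besides the shell and the picture viewer there is one more tool, called by a JSON object that holds its "name" and its "arguments", one argument or row to a line. apply_moves: Moves the arm, as the interface text tells. Its arguments: {"type":"object","properties":{"xyz":{"type":"array","items":{"type":"array","items":{"type":"number"}}},"twist":{"type":"array","items":{"type":"number"}},"claw":{"type":"array","items":{"type":"number"}}},"required":["xyz","twist","claw"]}

```bash
mkdir -p pics
python3 - <<'E'
from station import r, imaging, job
import cv2, pickle
s=r.sense(); print({k:s[k] for k in ('time_s','tcp_pos','ee_rot','wrist_force','gripper_width')})
for n in ('scene','side','wrist'):
    p=imaging.capture(n); cv2.imwrite(f'pics/{n}0.png',p['pixels'][:,:,::-1]); pickle.dump(p,open(f'{n}0.pkl','wb'))
    print(n,p['mtx'],p['view'],p.keys())
E
```

```text
{'time_s': 0.0, 'tcp_pos': array([ 0.1933643 , -0.59373363,  0.23546851]), 'ee_rot': array([[-7.60351024e-04, -3.09438649e-01,  9.50919105e-01],
       [ 2.05501759e-03,  9.50916889e-01,  3.09439571e-01],
       [-9.99997599e-01,  2.18943818e-03, -8.71287628e-05]]), 'wrist_force': array([ 0.01521427,  0.14697404, -0.04264546]), 'gripper_width': 1.0029635139504913}
scene [[424.44884509   0.         319.37530811]
 [  0.         424.44884509 205.34718009]
 [  0.           0.           1.        ]] [[ 0.09444818  0.99537212  0.0177165  -0.00715163]
 [ 0.76168333 -0.06079219 -0.64509133 -0.38875806]
 [-0.6410289   0.07442206 -0.76390006  1.49826367]
 [ 0.          0.          0.          1.        ]] dict_keys(['pixels', 'mtx', 'view', 'shot'])
side [[476.42099715   0.         311.74148817]
 [  0.         476.42099715 206.88713596]
 [  0.           0.           1.        ]] [[-0.99384408 -0.1096017   0.01616821  0.54437557]
 [-0.08147452  0.62416708 -0.77703112  0.11492026]
 [ 0.07507227 -0.77356508 -0.6292545   1.26191699]
 [ 0.          0.          0.          1.        ]] dict_keys(['pixels', 'mtx', 'view', 'shot'])
wrist [[309.70691629   0.         317.26117258]
 [  0.         309.70691629 197.79705175]
 [  0.           0.           1.        ]] [[-3.09394496e-01  9.50933771e-01  9.28632536e-05  6.23564998e-01]
 [ 9.22144075e-01  3.00003669e-01  2.44229614e-01 -3.00565994e-02]
 [ 2.32218328e-01  7.56489314e-02 -9.69717426e-01  3.88587996e-01]
 [ 0.00000000e+00  0.00000000e+00  0.00000000e+00  1.00000000e+00]] dict_keys(['pixels', 'mtx', 'view', 'shot'])
```

View pics/scene0.png

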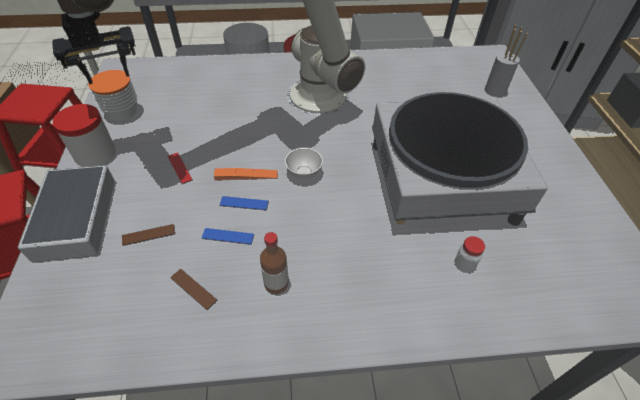

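View pics/side0.png

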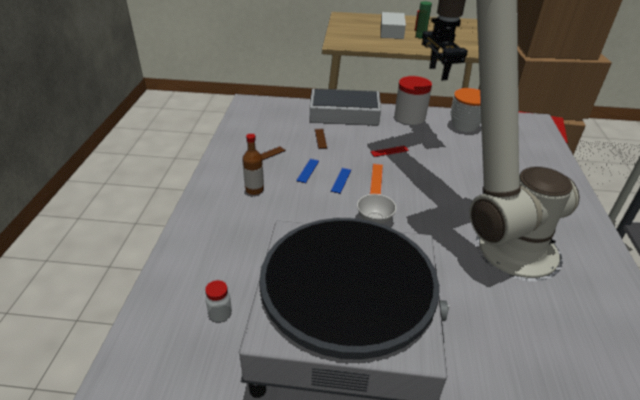

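View pics/wrist0.png

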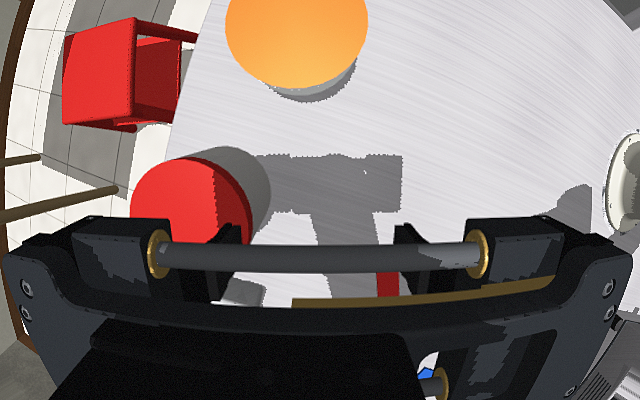

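```bash
cat > h.py <<'E'
import numpy as np, cv2
def ray(p,uv):
    K=np.array(p['mtx']);V=np.array(p['view']);R=V[:3,:3];t=V[:3,3]
    uv=np.atleast_2d(uv).astype(float)
    d=np.c_[(uv-K[:2,2])/K[0,0],np.ones(len(uv))]@R
    return -R.T@t,d
def onplane(p,uv,z):
    c,d=ray(p,uv); return c+d*((z-c[2])/d[:,2])[:,None]
def proj(p,X):
    K=np.array(p['mtx']);V=np.array(p['view']);q=np.atleast_2d(X)@V[:3,:3].T+V[:3,3]
    return q[:,:2]/q[:,2:]*K[0,0]+K[:2,2]
def fish(p,X):
    K=np.array(p['mtx']);V=np.array(p['view']);q=np.atleast_2d(X)@V[:3,:3].T+V[:3,3]
    rr=np.hypot(q[:,0],q[:,1]);th=np.arctan2(rr,q[:,2]);return q[:,:2]/rr[:,None]*(th*K[0,0])[:,None]+K[:2,2]
def tri(ps,uvs):
    A=[];b=[]
    for p,uv in zip(ps,uvs):
        c,d=ray(p,uv);d=d[0]/np.linalg.norm(d[0]);P=np.eye(3)-np.outer(d,d);A.append(P);b.append(P@c)
    A=np.vstack(A);b=np.hstack(b);x=np.linalg.lstsq(A,b,rcond=None)[0];return x,np.linalg.norm(A@x-b)
E
python3 - <<'E'
from station import r, imaging, job
import cv2,numpy as np,pickle
from h import *
for n in ('scene','side'):
    p=imaging.capture(n); pickle.dump(p,open(f'{n}1.pkl','wb'))
    for q,z in (('packer_a',.006),('wedge',.008),('bowl',.05),('soy_bottle',.09),('spice_jar',.04),('griddle',.1),('stud',.02)):
        for o in imaging.regions_of(q,p)[:5]:
            m=o['mask']; ys,xs=np.nonzero(m)
            W=onplane(p,np.c_[xs,ys],z)[:,:2]
            rect=cv2.minAreaRect((W*1000).astype(np.float32))
            print(n,q,round(o['p'],2),np.round(o['centre'],1),m.sum(),'rect',np.round(rect[0],1),np.round(rect[1],1),round(rect[2],1),'mean',np.round(W.mean(0)*1000,1))
            np.save(f'm_{n}_{q}.npy',m)
for n in ('scene','side'):
    p=pickle.load(open(f'{n}1.pkl','rb'))
    x=p['pixels']
    a=x[180:240,360:560] if n=='scene' else x[150:340,190:440]
    cv2.imwrite(f'pics/c1{n}.png',cv2.resize(a[:,:,::-1],None,fx=4 if n=='scene' else 3,fy=4 if n=='scene' else 3,interpolation=cv2.INTER_CUBIC))
x=pickle.load(open('scene1.pkl','rb'))['pixels'][160:310,115:295]
cv2.imwrite('pics/c1p.png',cv2.resize(x[:,:,::-1],None,fx=4,fy=4,interpolation=cv2.INTER_CUBIC))
E
```

```text
scene packer_a 0.81 [181.7 167.1] 430 rect [ 333.6 -438. ] [145.7  39.2] 24.6 mean [ 334.1 -437.3]
scene packer_a 0.71 [146.5 237.4] 547 rect [ 573.8 -489.6] [ 37.4 126.8] 12.1 mean [ 574.8 -492.3]
scene packer_a 0.62 [246.1 204.1] 426 rect [ 487.7 -246.4] [126.9  35.1] 78.9 mean [ 488.  -244.3]
scene wedge 0.96 [240.6 172.7] 690 rect [ 377.8 -245.7] [180.9  48.6] 85.5 mean [ 377.1 -249.3]
scene bowl 0.95 [308.2 160.6] 919 rect [386.9 -75.8] [106.3 121.9] 85.7 mean [386.2 -75.8]
scene soy_bottle 0.59 [273.2 267.9] 1216 rect [ 736.9 -167.9] [158.9  58.9] 2.3 mean [ 748. -167.]
scene soy_bottle 0.23 [470.9 256.8] 782 rect [752.  278.4] [ 50.8 109.8] 50.9 mean [753.9 277.6]
scene spice_jar 0.64 [470.1 254.6] 789 rect [720.4 303.7] [ 54.1 116.9] 50.9 mean [721.1 303.5]
scene spice_jar 0.42 [244.3 206.5] 463 rect [ 516.1 -243.4] [124.   34.4] 78.1 mean [ 515.9 -243.9]
scene griddle 0.81 [452.7 159. ] 17919 rect [414.7 340.1] [447.4 534. ] 84.7 mean [444.8 334.4]
scene griddle 0.34 [242.9 203.2] 506 rect [ 567.3 -233.5] [118.4  35.8] 78.1 mean [ 568.1 -235.3]
scene stud 0.77 [453.1 160.6] 
[... 606 characters left out ...]
[162.6  33.6] 87.5 mean [ 375.2 -268.6]
side bowl 0.94 [373.3 208.2] 894 rect [380.8 -73. ] [121.2 109.5] 67.2 mean [378.1 -70.9]
side bowl 0.27 [308.8 171.9] 264 rect [ 586.5 -227.2] [131.2  33.7] 76.5 mean [ 587.1 -226. ]
side soy_bottle 0.69 [251.  166.1] 934 rect [ 747.8 -193. ] [ 55.6 325.8] 13.4 mean [ 740.8 -162.2]
side spice_jar 0.58 [215.8 299.3] 899 rect [728.5 291.5] [ 54.3 119.9] 21.0 mean [727.8 293.2]
side griddle 0.81 [345.8 313.1] 32216 rect [435.5 292.1] [405.1 502.2] 0.1 mean [441.6 329.4]
side griddle 0.59 [307.3 171.8] 232 rect [ 577.8 -154.6] [121.7  27.9] 76.5 mean [ 578.3 -152.5]
side stud 0.77 [344.6 311. ] 32218 rect [434.3 222.6] [448.5 553.6] 0.8 mean [439.8 264.2]
```

View pics/c1scene.png

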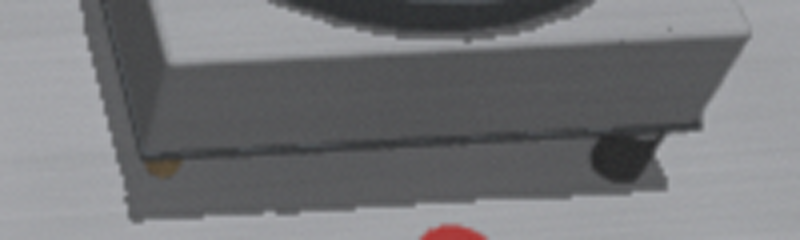

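View pics/c1p.png

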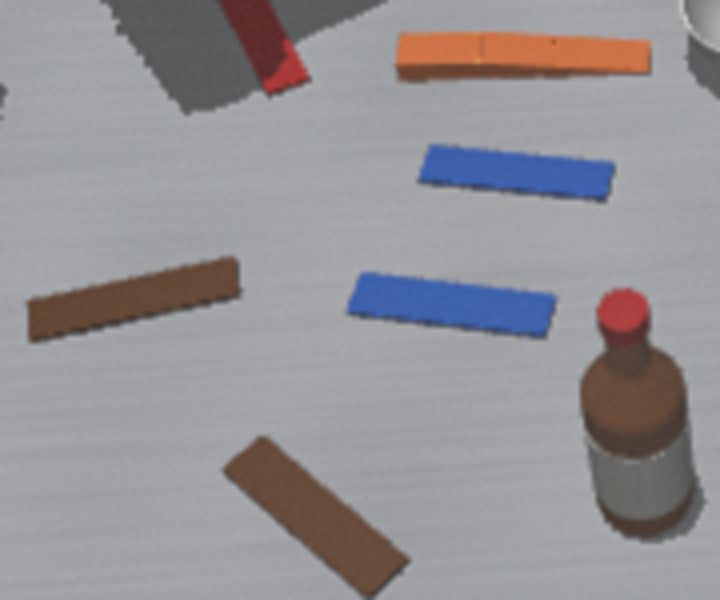

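View pics/c1side.png

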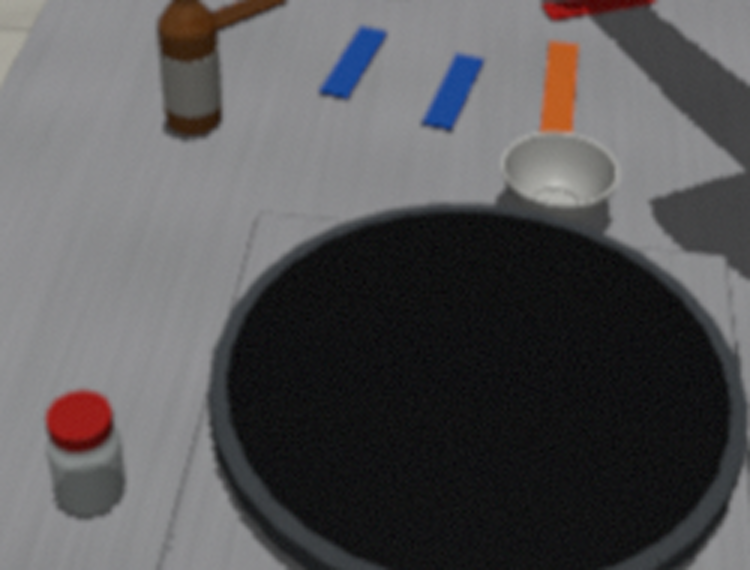

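Run:
```python
import pickle
from h import *
from scipy.optimize import least_squares
P={n:pickle.load(open(f'{n}1.pkl','rb')) for n in('scene','side')}
for n,p in P.items():
    hsv=cv2.cvtColor(p['pixels'],cv2.COLOR_RGB2HSV)
    for q,lo,hi,z in (('blue',105,125,.006),('orange',6,14,.009)):
        m=((hsv[...,0]>=lo)&(hsv[...,0]<=hi)&(hsv[...,1]>130)&(hsv[...,2]>70)).astype(np.uint8)
        k,l,st,c=cv2.connectedComponentsWithStats(m)
        for i in range(1,k):
            if 150<st[i,4]<1200:
                ys,xs=np.nonzero(l==i);W=onplane(p,np.c_[xs,ys],z)[:,:2]*1000
                r=cv2.minAreaRect(W.astype(np.float32)); C=np.cov(W.T);w,v=np.linalg.eigh(C);a=np.degrees(np.arctan2(v[1,1],v[0,1]))%180
                print(n,q,c[i].round(1),st[i,4],'mean',W.mean(0).round(1),'rect',np.round(r[0],1),np.round(r[1],1),'ang',a.round(1),'4*sd',(np.sqrt(12*w)).round(1))
# plate
ell={}
for n,p in P.items():
    g=cv2.cvtColor(p['pixels'],cv2.COLOR_RGB2GRAY)
    m=((g<60)).astype(np.uint8)
    k,l,st,c=cv2.connectedComponentsWithStats(m)
    for i in range(1,k):
        if st[i,4]>4000: print(n,st[i],c[i])
```

```text
scene blue [243.7 202.6] 399 mean [ 485.7 -247.5] rect [ 485.5 -247.6] [127.4  30.8] ang 78.4 4*sd [ 30.8 127.4]
scene blue [227.5 235.6] 485 mean [ 594.7 -286.6] rect [ 594.4 -286.9] [127.7  30.8] ang 77.1 4*sd [ 30.8 127.8]
scene orange [109.   81.6] 746 mean [-120.6 -735.1] rect [-121.1 -735.9] [148.4 133.6] ang 21.0 4*sd [117.6 132.4]
scene orange [243.7 173. ] 574 mean [ 374.9 -249.4] rect [ 374.9 -245.3] [180.7  40.6] ang 84.6 4*sd [ 38.3 178.9]
side blue [307.3 170.6] 216 mean [ 593.4 -285.7] rect [ 593.1 -287.9] [129.7  30. ] ang 77.4 4*sd [ 30.1 128.5]
side blue [340.6 180.2] 223 mean [ 484.3 -247.2] rect [ 483.7 -249. ] [127.9  28.4] ang 77.9 4*sd [ 28.9 127.3]
side orange [468.5  95.8] 394 mean [ 2.000e-01 -9.038e+02] rect [   4.6 -906.6] [164.3 101. ] ang 82.6 4*sd [ 96.6 151.9]
side orange [258.8 155.1] 262 mean [ 763.3 -349.3] rect [ 760.5 -365.1] [138.4  69.2] ang 33.5 4*sd [ 54.5 129.9]
side orange [376.2 179. ] 289 mean [ 374.4 -264.6] rect [ 374.  -268.4] [160.1  30.6] ang 87.5 4*sd [ 30.4 158.9]
scene [ 395   94  129   83 8175] [458.74275229 135.12159021]
side [    0     0   311   257 17672] [ 64.52376641 102.57746718]
side [ 518    0  103   60 5236] [564.34568373  26.90565317]
side [ 518   53  122   67 4806] [565.48293799  90.0707449 ]
side [  265   220   170   127 17004] [349.201482   282.89655375]
```

Run:
```python
import pickle
from h import *
from scipy.optimize import least_squares
P={n:pickle.load(open(f'{n}1.pkl','rb')) for n in('scene','side')}
con={}
for n,p in P.items():
    g=cv2.cvtColor(p['pixels'],cv2.COLOR_RGB2GRAY)
    m=((g<45)).astype(np.uint8)
    k,l,st,c=cv2.connectedComponentsWithStats(m)
    i=[i for i in range(1,k) if (385<c[i][0]<500 if n=='scene' else 330<c[i][0]<370) and st[i,4]>3000 ][0]
    mm=cv2.morphologyEx((l==i).astype(np.uint8),cv2.MORPH_OPEN,np.ones((7,7)))
    cc=max(cv2.findContours(mm,cv2.RETR_EXTERNAL,cv2.CHAIN_APPROX_NONE)[0],key=len)
    cc=cv2.convexHull(cc).reshape(-1,2); con[n]=cc; print(n,cv2.fitEllipse(cc))
def f(q):
    e=[]
    for n in con:
        W=onplane(P[n],con[n],q[2]); e.append((np.hypot(W[:,0]-q[0],W[:,1]-q[1])-q[3])*1000)
    return np.hstack(e)
s=least_squares(f,[.45,.35,.18,.16],loss='soft_l1');print(s.x,np.sqrt(np.mean(s.fun**2)))
# bottom corners
for oz in (0,.006,.012):
    for uv in ((395.8,219.5),(535.5,211.3)):
        print(oz,uv,onplane(P['scene'],uv,oz+.05)[0].round(4))
    a=onplane(P['scene'],(395.8,219.5),oz+.05)[0];b=onplane(P['scene'],(535.5,211.3),oz+.05)[0];d=(b-a);print(np.hypot(*d[:2]),np.degrees(np.arctan2(-d[0],d[1])))
print('stud',[onplane(P['scene'],(400.5,224),z)[0].round(4) for z in (.011,.017,.024)])
```

```text
scene ((464.94989013671875, 137.69793701171875), (78.50936126708984, 110.37377166748047), 97.1908187866211)
side ((349.0888366699219, 282.8180847167969), (124.89451599121094, 168.6377716064453), 96.97453308105469)
[0.44310147 0.31875138 0.1879238  0.16180573] 12.112112695813106
0 (395.8, 219.5) [0.6114 0.1434 0.05  ]
0 (535.5, 211.3) [0.614  0.5131 0.05  ]
0.36969859578347325 -0.40589502139258654
0.006 (395.8, 219.5) [0.616  0.1415 0.056 ]
0.006 (535.5, 211.3) [0.6186 0.5086 0.056 ]
0.36706998924717976 -0.4058950213925924
0.012 (395.8, 219.5) [0.6206 0.1396 0.062 ]
0.012 (535.5, 211.3) [0.6232 0.504  0.062 ]
0.36444138271088644 -0.40589502139259837
stud [array([0.5975, 0.1652, 0.011 ]), array([0.6019, 0.1632, 0.017 ]), array([0.6072, 0.1609, 0.024 ])]
```

Run:
```python
import pickle
from h import *
p=pickle.load(open('wrist0.pkl','rb'));V=p['view'];C=-V[:3,:3].T@V[:3,3];print(C)
R=np.array([[-7.60351024e-04, -3.09438649e-01,  9.50919105e-01],[ 2.05501759e-03,  9.50916889e-01,  3.09439571e-01],[-9.99997599e-01,  2.18943818e-03, -8.71287628e-05]])
t=np.array([ 0.1933643 , -0.59373363,  0.23546851]);print('cam in tool',R.T@(C-t)); print('axes in tool',R.T@V[:3,:3].T)
```

```text
[ 0.13040684 -0.61334819  0.38410336]
cam in tool [-0.14862693  0.00115508 -0.06594993]
axes in tool [[ 2.09657102e-03 -2.44313668e-01  9.69693991e-01]
 [ 9.99997802e-01  4.66265089e-04 -2.04461561e-03]
 [ 4.73933503e-05  9.69696145e-01  2.44314108e-01]]
```

{"name": "apply_moves", "arguments": {
  "xyz": [
    [0,0.03,0.035],
    [0,0.03,0.035],
    [0,0.03,0.035],
    [0,0.03,0.035],
    [0,0.03,0.035],
    [0,0.03,0.035],
    [0,0.03,0.035],
    [0,0.03,0.035],
    [0,0.03,0.035],
    [0,0.03,0.035],
    [0,0.03,0.035],
    [0,0.03,0.035]
  ],
  "twist": [0,0,0,0,0,0,0,0,0,0,0,0],
  "claw": [1,1,1,1,1,1,1,1,1,1,1,1]
}}

```text
time_s: 2.15
tcp_pos: [0.4909, -0.1102, 0.2376]
ee_rot: [[0.007, -0.3, 0.954], [-0.003, 0.954, 0.3], [-1.0, -0.005, 0.005]]
wrist_force: [0.3, -1.6, -0.4]
gripper_width: 1.001
```

{"name": "apply_moves", "arguments": {
  "xyz": [
    [0,0.03,0.035],
    [0,0.03,0.035],
    [0,0.015,0.015],
    [0.04,0,0],
    [0.04,0,0],
    [0.04,0,0],
    [0.04,0,0],
    [0.015,0,0],
    [0,0,0]
  ],
  "twist": [0,0,0,6,6,6,0,0,0],
  "claw": [1,1,1,1,1,1,1,1,1]
}}

```text
time_s: 3.05
tcp_pos: [0.5607, -0.0011, 0.0604]
ee_rot: [[0.02, 0.011, 1.0], [-0.002, 1.0, -0.011], [-1.0, -0.001, 0.02]]
wrist_force: [0.7, 0.1, 0.6]
gripper_width: 0.997
```

Run:
```python
from station import r, imaging, job
import cv2, pickle
s=r.sense(); print(s['tcp_pos'],s['joints'])
p=imaging.capture('wrist'); cv2.imwrite('pics/w2.png',p['pixels'][:,:,::-1]); pickle.dump(p,open('w2.pkl','wb'))
```

```text
[ 0.56070249 -0.00109936  0.06044717] [  16.66656057   26.28199307  -22.11515699    0.62458038  -40.55868141
 -107.7440085 ]
```

View pics/w2.png

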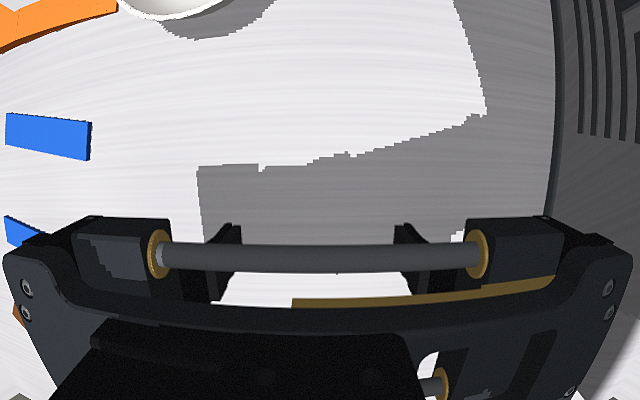

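{"name": "apply_moves", "arguments": {
  "xyz": [
    [0,0.005,0.045],
    [0,0.005,0.045],
    [0,0.005,0.045],
    [0,0.005,0.045],
    [0,0,0],
    [0,0,0]
  ],
  "twist": [0,0,0,0,0,0],
  "claw": [1,1,1,1,1,1]
}}

```text
time_s: 3.7
tcp_pos: [0.7481, 0.017, 0.0734]
ee_rot: [[0.029, 0.01, 1.0], [-0.001, 1.0, -0.009], [-1.0, -0.0, 0.029]]
wrist_force: [-0.3, 0.5, -0.9]
gripper_width: 0.996
```

Run:
```python
from station import r, imaging, job
import cv2, pickle
s=r.sense(); print(s['tcp_pos'],s['joints'])
p=imaging.capture('wrist'); cv2.imwrite('pics/w3.png',p['pixels'][:,:,::-1]); pickle.dump(p,open('w3.pkl','wb'))
```

```text
[0.74813361 0.01703501 0.07344294] [  13.80760429   40.34883475    7.85842155    0.52417826  -55.889142
 -104.63955518]
```

View pics/w3.png

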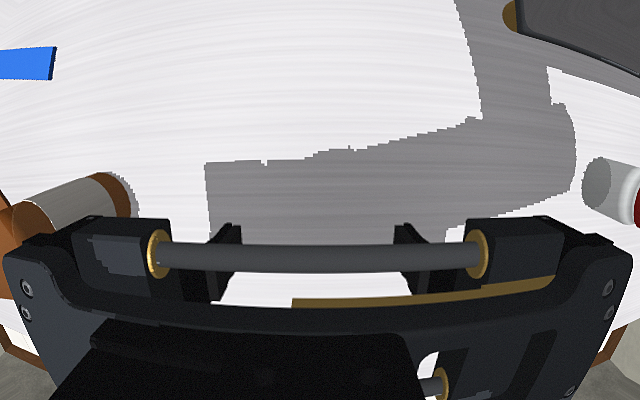

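{"name": "apply_moves", "arguments": {
  "xyz": [
    [0.015,0.01,-0.03],
    [0.015,0.01,-0.03],
    [0.015,0,0],
    [0,0,0],
    [0,0,0]
  ],
  "twist": [0,0,0,0,0],
  "claw": [1,1,1,1,1]
}}

```text
time_s: 4.25
tcp_pos: [0.685, 0.0372, 0.0328]
ee_rot: [[0.036, 0.009, 0.999], [0.0, 1.0, -0.009], [-0.999, 0.001, 0.036]]
wrist_force: [0.7, -0.5, 0.2]
gripper_width: 1.001
```

Run:
```python
from station import r, imaging, job
import cv2, pickle
s=r.sense(); print(s['tcp_pos'],s['joints'])
p=imaging.capture('wrist'); cv2.imwrite('pics/w4.png',p['pixels'][:,:,::-1]); pickle.dump(p,open('w4.pkl','wb'))
cv2.imwrite('pics/w4c.png',cv2.resize(p['pixels'][0:130,440:640,::-1],None,fx=4,fy=4,interpolation=cv2.INTER_CUBIC))
p=pickle.load(open('w3.pkl','rb'))
cv2.imwrite('pics/w3c.png',cv2.resize(p['pixels'][0:130,440:640,::-1],None,fx=4,fy=4,interpolation=cv2.INTER_CUBIC))
```

```text
[0.68495553 0.0372287  0.03276893] [  16.8368122    37.51129102   -5.05854954    0.81915516  -45.43078249
 -107.92518993]
```

View pics/w4c.png

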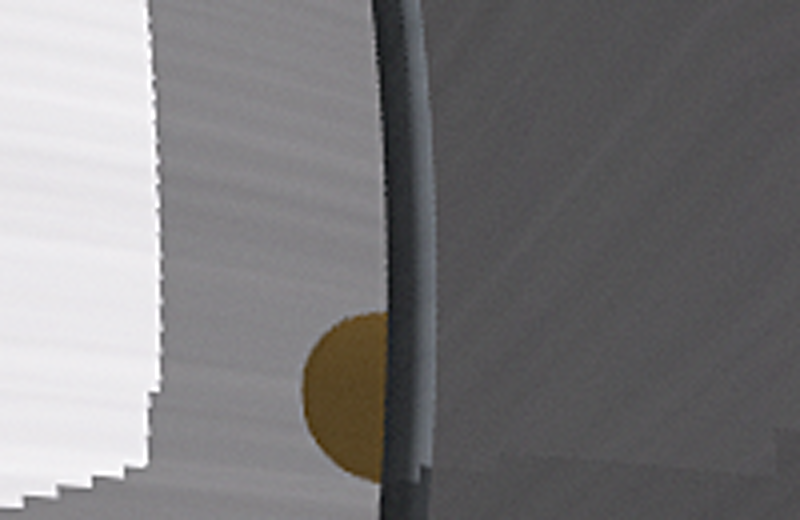

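View pics/w3c.png

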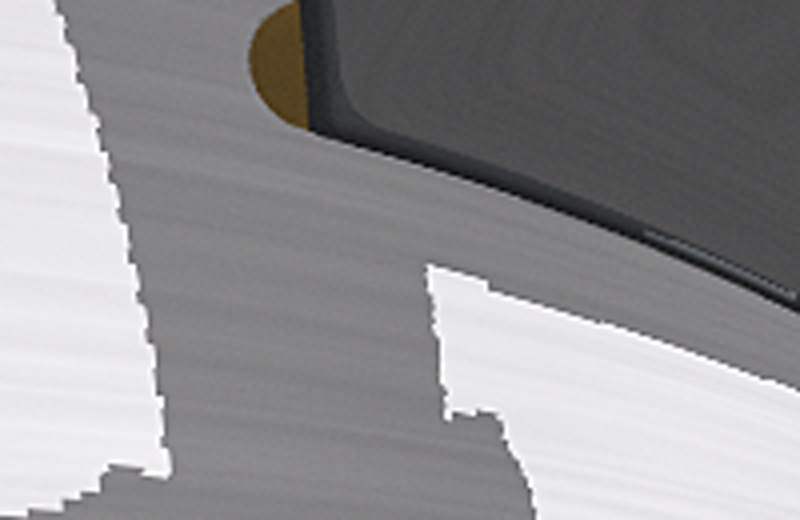

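```bash
cat >> h.py <<'E'
def fray(p,uv):
    K=np.array(p['mtx']);V=np.array(p['view']);R=V[:3,:3];t=V[:3,3]
    q=(np.atleast_2d(uv).astype(float)-K[:2,2])/K[0,0];th=np.hypot(q[:,0],q[:,1])
    d=np.c_[q/th[:,None]*np.sin(th)[:,None],np.cos(th)]@R
    return -R.T@t,d
def fplane(p,uv,z):
    c,d=fray(p,uv);return c+d*((z-c[2])/d[:,2])[:,None]
E
python3 - <<'E'
import pickle
from h import *
from scipy.optimize import least_squares
obs=[]
for n,roi in (('w3',(0,60,490,525)),('w4',(60,135,500,545))):
    p=pickle.load(open(n+'.pkl','rb'));x=p['pixels'].astype(int)
    m=((x[...,0]-x[...,2])>35).astype(np.uint8);k=np.zeros_like(m);a,b,c,d=roi;k[a:b,c:d]=m[a:b,c:d]
    cc=max(cv2.findContours(k,cv2.RETR_EXTERNAL,cv2.CHAIN_APPROX_NONE)[0],key=len).reshape(-1,2)
    h=cv2.boundingRect(cc);print(n,h,len(cc))
    xmax=cc[:,0].max();ctr=cc.astype(float)
    sel=(cc[:,0]<xmax-4)&(cc[:,1]>0)
    # subpixel: contour pixels are inside; shift outward .5
    c0=np.array([xmax,cc[:,1].mean()]);v=ctr-c0;v/=np.linalg.norm(v,axis=1)[:,None]
    obs.append((p,(ctr+.5*v)[sel]))
def f(q,obs=obs,r=12):
    e=[]
    for p,uv in obs:
        c,d=fray(p,uv);w=q-c;e.append(np.linalg.norm(np.cross(w,d),axis=1)*1000-r)
    return np.hstack(e)
for o in (obs,obs[:1],obs[1:]):
    s=least_squares(f,[.6,.163,.03],args=(o,));print((s.x*1000).round(1),'lowest',s.x[2]*1000-12,np.sqrt(np.mean(s.fun**2)))
np.save('stud.npy',least_squares(f,[.6,.163,.03],args=(obs,)).x)
# edge of housing in w4
p=obs[1][0]
E=np.array([(440+u/4,v/4) for u,v in((374,20),(381,100),(385,200),(386,300),(383,400),(380,480))])
for z in (.05,.056,.062):
    W=fplane(p,E,z)*1000;a=np.polyfit(W[:,0],W[:,1],1);print(z,W[:,:2].round(1).tolist(),'yaw',np.degrees(np.arctan(a[0])))
E
```

```text
w3 (502, 0, 15, 32) 68
w4 (516, 78, 21, 43) 98
[600.  160.1  32.2] lowest 20.241178954906566 0.19410676396485876
[602.  156.7  37.4] lowest 25.39363686637627 0.20268254120076176
[599.7 162.3  29.1] lowest 17.1363337695714 0.1566606580864675
0.05 [[552.0, 146.9], [563.1, 146.8], [576.4, 146.4], [589.3, 146.2], [601.9, 145.9], [611.9, 146.0]] yaw -0.9908550972834386
0.056 [[554.9, 141.8], [565.4, 141.8], [578.1, 141.4], [590.4, 141.2], [602.5, 140.9], [612.0, 141.0]] yaw -0.9908550972835487
0.062 [[557.7, 136.8], [567.8, 136.7], [579.8, 136.4], [591.5, 136.2], [603.0, 135.9], [612.1, 136.0]] yaw -0.9908550972833752
```

{"name": "apply_moves", "arguments": {
  "xyz": [
    [0,-0.04,-0.025],
    [0,-0.04,-0.025],
    [0,-0.04,-0.03],
    [0.01,0,0],
    [0,0,0],
    [0,0,0]
  ],
  "twist": [0,0,0,0,0,0],
  "claw": [1,1,1,1,1,1]
}}

```text
time_s: 4.9
tcp_pos: [0.6086, -0.0857, 0.0268]
ee_rot: [[0.053, 0.008, 0.999], [0.002, 1.0, -0.008], [-0.999, 0.002, 0.053]]
wrist_force: [1.1, -0.4, 0.1]
gripper_width: 0.999
```

Run:
```python
from station import r, imaging, job
import cv2, pickle
s=r.sense(); print(s['tcp_pos'],s['joints'])
p=imaging.capture('wrist'); cv2.imwrite('pics/w5.png',p['pixels'][:,:,::-1]); pickle.dump(p,open('w5.pkl','wb'))
```

```text
[ 0.60863946 -0.08565893  0.02676697] [  7.19111358  32.31132452 -17.03765892   0.44256795 -37.62142765
 -97.97600017]
```

View pics/w5.png

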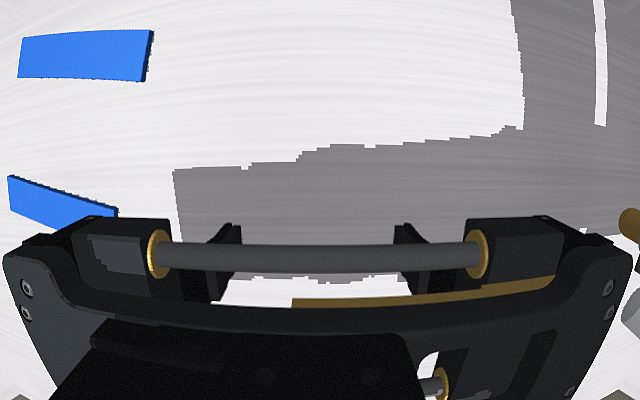

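Run:
```python
import pickle
from h import *
from scipy.optimize import least_squares
obs=[]
for n,roi,cx in (('w3',(0,60,490,525),(518,10)),('w4',(60,135,500,545),(537,99)),('w5',(190,260,605,640),(640,222))):
    p=pickle.load(open(n+'.pkl','rb'));x=p['pixels'].astype(int)
    m=((x[...,0]-x[...,2])>35).astype(np.uint8);k=np.zeros_like(m);a,b,c,d=roi;k[a:b,c:d]=m[a:b,c:d]
    cc=max(cv2.findContours(k,cv2.RETR_EXTERNAL,cv2.CHAIN_APPROX_NONE)[0],key=len).reshape(-1,2)
    print(n,cv2.boundingRect(cc),len(cc))
    xmax=cc[:,0].max();ctr=cc.astype(float)
    sel=(cc[:,0]<xmax-(4 if n!='w5' else 9))&(cc[:,1]>0)
    v=ctr-np.array(cx);v/=np.linalg.norm(v,axis=1)[:,None]
    obs.append((p,(ctr+.5*v)[sel])); print(sel.sum())
def f(q,o,r=12):
    e=[]
    for p,uv in o:
        c,d=fray(p,uv);w=q-c;e.append(np.linalg.norm(np.cross(w,d),axis=1)*1000-r)
    return np.hstack(e)
for o in (obs,obs[1:],obs[::2],obs[2:]):
    s=least_squares(f,[.6,.163,.03],args=(o,));print((s.x*1000).round(1),'lowest',s.x[2]*1000-12,np.sqrt(np.mean(s.fun**2)))
S=pickle.load(open('scene1.pkl','rb'))
# ray dist to scene bottom
for z in (.012,.016,.02,.024): print(z, proj(S,[.601,.161,z]))
x=pickle.load(open('w5.pkl','rb'))['pixels'][170:270,540:640,::-1]
cv2.imwrite('pics/w5c.png',cv2.resize(x,None,fx=6,fy=6,interpolation=cv2.INTER_CUBIC))
x=S['pixels'][200:235,385:420,::-1]
cv2.imwrite('pics/s1c.png',cv2.resize(x,None,fx=16,fy=16,interpolation=cv2.INTER_CUBIC))
# packers in w5 : calibration check
p=obs[2][0];hsv=cv2.cvtColor(p['pixels'],cv2.COLOR_RGB2HSV);m=((hsv[...,0]>100)&(hsv[...,0]<125)&(hsv[...,1]>130)).astype(np.uint8)
k,l,st,c=cv2.connectedComponentsWithStats(m)
for i in range(1,k):
    if st[i,4]>500:
        ys,xs=np.nonzero(l==i);W=fplane(p,np.c_[xs,ys],.006)[:,:2]*1000;r=cv2.minAreaRect(W.astype(np.float32));print(c[i],r)
```

```text
w3 (502, 0, 15, 32) 68
31
w4 (516, 78, 21, 43) 98
49
w5 (619, 208, 21, 36) 85
36
[600.  160.1  32.3] lowest 20.31548020765728 0.21931077939857624
[600.  160.1  32.3] lowest 20.28559624322167 0.22013057867062702
[600.  160.   32.3] lowest 20.34189859085396 0.24456937277002666
[600.3 161.   31.7] lowest 19.70872421206946 0.26739900611348083
0.012 [[399.28770822 224.93164006]]
0.016 [[399.53417479 224.00117322]]
0.02 [[399.78199866 223.06558228]]
0.024 [[400.03119107 222.12482478]]
[86.74020823 54.993059  ] ((485.1501770019531, -246.56787109375), (133.0814666748047, 31.733091354370117), 78.12869262695312)
[ 51.92008986 203.99037227] ((593.2640991210938, -285.7768859863281), (133.4788055419922, 34.62863540649414), 76.93721008300781)
```

View pics/w5c.png

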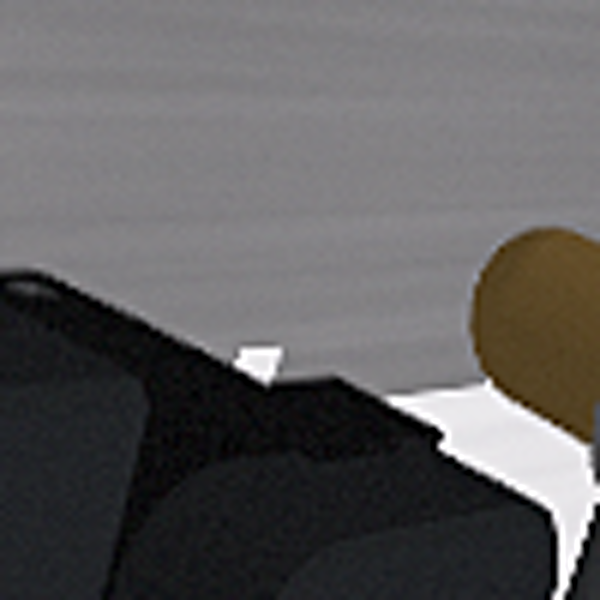

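View pics/s1c.png

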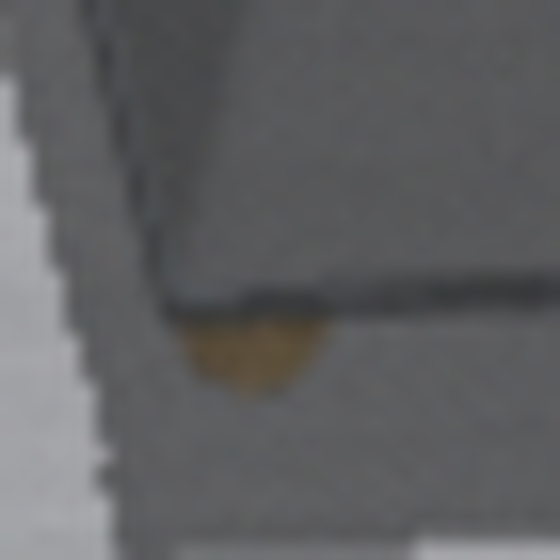

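{"name": "apply_moves", "arguments": {
  "xyz": [
    [-0.04,-0.03,0],
    [-0.02,-0.045,-0.005],
    [0,-0.05,-0.005],
    [0,-0.05,-0.005],
    [0,-0.05,-0.005],
    [0,-0.025,0],
    [0,0,0]
  ],
  "twist": [0,0,0,0,0,0,0],
  "claw": [0.8,0.7,0.7,0.7,0.7,0.7,0.7]
}}

```text
time_s: 5.65
tcp_pos: [0.5967, -0.3376, 0.0925]
ee_rot: [[0.066, -0.01, 0.998], [-0.003, 1.0, 0.011], [-0.998, -0.004, 0.066]]
wrist_force: [0.3, 0.9, 0.2]
gripper_width: 0.701
```

{"name": "apply_moves", "arguments": {
  "xyz": [
    [0,0,0],
    [0,0,0],
    [0,0,0],
    [0,0,0],
    [0,0,0],
    [0,0,0],
    [0,0,0],
    [0,0,0],
    [0,0,0]
  ],
  "twist": [-8.5,-8.5,-8.5,-8.5,-8.5,-8.5,-8.5,-8.5,-8.5],
  "claw": [0.7,0.7,0.7,0.7,0.7,0.7,0.7,0.7,0.7]
}}

```text
time_s: 6.55
tcp_pos: [0.607, -0.326, 0.0949]
ee_rot: [[0.071, -0.977, 0.202], [-0.003, 0.202, 0.979], [-0.997, -0.07, 0.012]]
wrist_force: [-0.5, -0.3, -0.3]
gripper_width: 0.696
```

{"name": "apply_moves", "arguments": {
  "xyz": [
    [0,0,0],
    [0,0,0],
    [0,0,0],
    [0,0,0],
    [0,0,0],
    [0,0,0]
  ],
  "twist": [0,0,0,0,0,0],
  "claw": [0.7,0.7,0.7,0.7,0.7,0.7]
}}

```text
time_s: 7.15
tcp_pos: [0.6099, -0.3218, 0.0956]
ee_rot: [[0.073, -0.976, 0.204], [-0.002, 0.204, 0.979], [-0.997, -0.072, 0.013]]
wrist_force: [0.8, -0.1, 0.3]
gripper_width: 0.699
```

Run:
```python
from station import r
s=r.sense(); print(s['tcp_pos'],s['joints'],s['effort'],s['joint_velocities'],s['ee_rot'])
```

```text
[ 0.6098697  -0.32179356  0.09564424] [-14.83075535  33.13394068  -2.1338482   -1.21464807 -50.67550837
   3.78715788] [ 8.65528802e-02 -4.61425066e+01  1.66035247e+01  3.67151767e+00
  1.90557903e-01  6.37762423e-03] [ 0.02866673 -0.00194152  0.01184653 -0.07109161  0.04501227 -0.41534964] [[ 0.0726813  -0.97633241  0.20369695]
 [-0.00228172  0.2040738   0.97895285]
 [-0.99735261 -0.07161634  0.01260463]]
```

{"name": "apply_moves", "arguments": {
  "xyz": [
    [0,0.024,-0.017],
    [0,0,0],
    [0,0,0]
  ],
  "twist": [1,0,0],
  "claw": [0.5,0.5,0.5]
}}

```text
time_s: 7.45
tcp_pos: [0.5826, -0.3341, 0.0937]
ee_rot: [[0.073, -0.972, 0.222], [-0.003, 0.223, 0.975], [-0.997, -0.072, 0.014]]
wrist_force: [0.3, -0.7, 0.3]
gripper_width: 0.533
```

Run:
```python
from station import r
s=r.sense(); print(s['tcp_pos'],s['joints'],s['joint_velocities'],s['ee_rot'][:,0])
```

```text
[ 0.58257287 -0.33409833  0.09365339] [-16.54272023  31.75468792  -5.01837252  -1.38794272 -49.16820256
   4.54272724] [-1.021823   -0.53650973 -1.60312928 -0.55177839 -0.75147789 -0.23946879] [ 0.07319503 -0.00262238 -0.9973142 ]
```

{"name": "apply_moves", "arguments": {
  "xyz": [
    [0,0,0],
    [0,0,0],
    [0,0,0]
  ],
  "twist": [0,0,0],
  "claw": [0.5,0.5,0.5]
}}

```text
time_s: 7.75
tcp_pos: [0.5836, -0.3341, 0.0939]
ee_rot: [[0.074, -0.972, 0.222], [-0.003, 0.222, 0.975], [-0.997, -0.073, 0.014]]
wrist_force: [0.1, 0.2, 0.3]
gripper_width: 0.506
```

Run:
```python
from station import r
s=r.sense(); print(s['tcp_pos'],s['joints'],s['joint_velocities'],s['ee_rot'][:,0])
```

```text
[ 0.58361028 -0.3340872   0.09385318] [-16.51215929  31.79541671  -4.91486635  -1.37677964 -49.17798043
   4.51582429] [ 0.25204195  0.10246136  0.44000483  0.09828715 -0.02667765 -0.1778888 ] [ 0.0740377  -0.00298365 -0.99725098]
```

{"name": "apply_moves", "arguments": {
  "xyz": [
    [0.035,0.006,0],
    [0.03,0,0],
    [0.008,0,0],
    [0,0,0]
  ],
  "twist": [0,0,0,0],
  "claw": [0.5,0.5,0.5,0.5]
}}

```text
time_s: 8.15
tcp_pos: [0.5865, -0.3332, 0.021]
ee_rot: [[0.079, -0.972, 0.22], [-0.005, 0.22, 0.975], [-0.997, -0.079, 0.012]]
wrist_force: [1.0, 0.9, 1.1]
gripper_width: 0.499
```

Run:
```python
from station import r, imaging, job
import cv2, pickle
s=r.sense(); print(s['tcp_pos'],s['ee_rot'],s['wrist_force'])
p=imaging.capture('wrist'); cv2.imwrite('pics/w6.png',p['pixels'][:,:,::-1]); pickle.dump(p,open('w6.pkl','wb'))
p=imaging.capture('scene'); cv2.imwrite('pics/s6.png',cv2.resize(p['pixels'][150:300,140:300,::-1],None,fx=4,fy=4,interpolation=cv2.INTER_CUBIC))
```

```text
[ 0.58652367 -0.33319534  0.02097911] [[ 0.07949798 -0.97223161  0.22010401]
 [-0.00534731  0.22038374  0.97539859]
 [-0.99682068 -0.07871919  0.01232124]] [0.99456776 0.86057979 1.05799943]
```

View pics/w6.png

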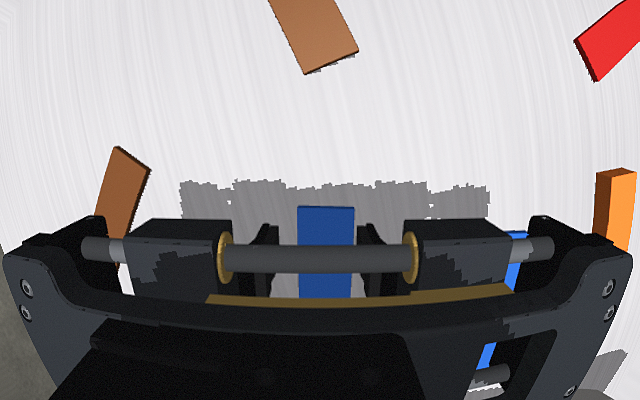

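View pics/s6.png

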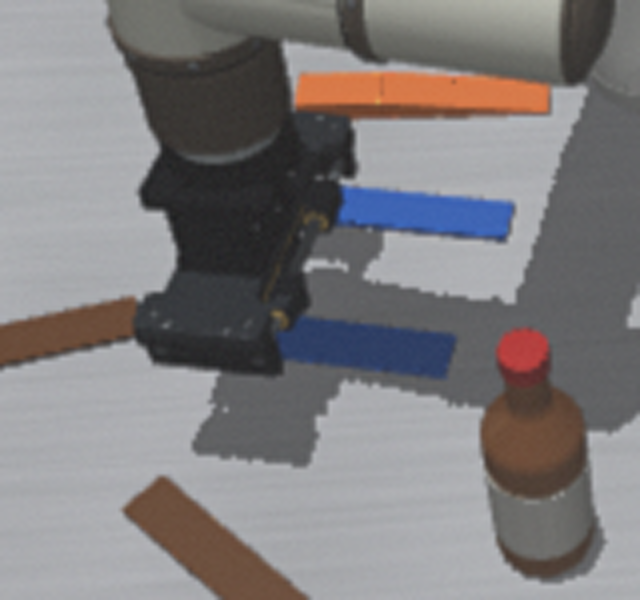

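{"name": "apply_moves", "arguments": {
  "xyz": [
    [0.004,0.003,0],
    [0,0,0],
    [0,0,0],
    [0,0,0]
  ],
  "twist": [0,0,0,0],
  "claw": [0.5,0.2,0.2,0.2]
}}

```text
time_s: 8.65
tcp_pos: [0.5868, -0.3337, 0.0227]
ee_rot: [[0.089, -0.972, 0.219], [-0.009, 0.22, 0.976], [-0.996, -0.089, 0.011]]
wrist_force: [0.1, 0.3, -0.4]
gripper_width: 0.311
```

Run:
```python
from station import r, imaging, job
import cv2, pickle
s=r.sense(); print(s['tcp_pos'],s['gripper_width'],s['wrist_force'],s['joint_velocities'],s['effort'])
p=imaging.capture('wrist'); cv2.imwrite('pics/w7.png',cv2.resize(p['pixels'][150:320,180:460,::-1],None,fx=2.8,fy=2.8))
```

```text
[ 0.58678928 -0.33374012  0.022706  ] 0.31143276078592286 [ 0.10617477  0.2707257  -0.44692585] [-0.0286875  -0.72813294  0.36912129  0.25511044 -0.06830995 -0.03248651] [ 9.80370183e-03 -4.65047514e+01  1.44150442e+01  3.18392247e+00
  2.24449206e-01  7.21678720e-03]
```

View pics/w7.png

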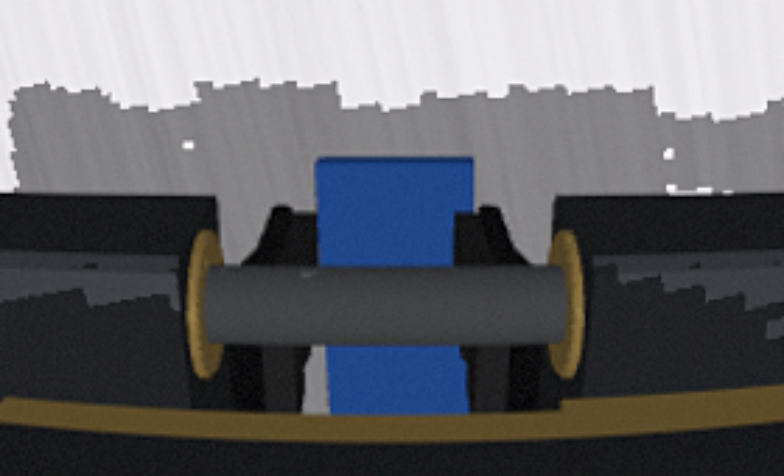

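{"name": "apply_moves", "arguments": {
  "xyz": [
    [0,0,0],
    [0,0.003,0],
    [0,0,0]
  ],
  "twist": [0,0,0],
  "claw": [0.55,0.55,0.55]
}}

```text
time_s: 9.0
tcp_pos: [0.5841, -0.3332, 0.0231]
ee_rot: [[0.09, -0.971, 0.219], [-0.009, 0.219, 0.976], [-0.996, -0.09, 0.011]]
wrist_force: [-1.0, -0.6, -0.3]
gripper_width: 0.46
```

{"name": "apply_moves", "arguments": {
  "xyz": [
    [-0.05,0,0]
  ],
  "twist": [0],
  "claw": [0.55]
}}

```text
time_s: 9.1
tcp_pos: [0.5746, -0.3306, 0.0646]
ee_rot: [[0.074, -0.972, 0.221], [-0.003, 0.222, 0.975], [-0.997, -0.073, 0.014]]
wrist_force: [-0.8, -0.1, -1.0]
gripper_width: 0.515
```

{"name": "apply_moves", "arguments": {
  "xyz": [
    [-0.05,0,0]
  ],
  "twist": [0],
  "claw": [0.55]
}}

```text
time_s: 9.2
tcp_pos: [0.5702, -0.3304, 0.1143]
ee_rot: [[0.07, -0.973, 0.221], [-0.002, 0.221, 0.975], [-0.998, -0.069, 0.014]]
wrist_force: [1.9, -0.7, 1.3]
gripper_width: 0.541
```

{"name": "apply_moves", "arguments": {
  "xyz": [
    [0,0,0]
  ],
  "twist": [0],
  "claw": [0.55]
}}

```text
time_s: 9.3
tcp_pos: [0.5737, -0.3322, 0.1217]
ee_rot: [[0.082, -0.972, 0.219], [-0.008, 0.219, 0.976], [-0.997, -0.082, 0.011]]
wrist_force: [1.5, 0.5, 0.3]
gripper_width: 0.541
```

{"name": "apply_moves", "arguments": {
  "xyz": [
    [0,0,0]
  ],
  "twist": [0],
  "claw": [0.55]
}}

```text
time_s: 9.4
tcp_pos: [0.5735, -0.332, 0.1223]
ee_rot: [[0.083, -0.972, 0.22], [-0.007, 0.22, 0.975], [-0.996, -0.083, 0.011]]
wrist_force: [-1.0, 0.7, -0.0]
gripper_width: 0.548
```

{"name": "apply_moves", "arguments": {
  "xyz": [
    [-0.05,0,0],
    [-0.035,0,0],
    [-0.02,0,0],
    [-0.01,0,0],
    [0,0,0]
  ],
  "twist": [0,0,0,0,0],
  "claw": [0.55,0.55,0.55,0.55,0.55]
}}

```text
time_s: 9.9
tcp_pos: [0.562, -0.3304, 0.2341]
ee_rot: [[0.074, -0.973, 0.22], [-0.003, 0.221, 0.975], [-0.997, -0.073, 0.013]]
wrist_force: [-0.2, 0.1, -0.8]
gripper_width: 0.549
```

{"name": "apply_moves", "arguments": {
  "xyz": [
    [0.01,0,0],
    [0.02,0,0],
    [0.035,0,0],
    [0.05,0,0],
    [0,0,0]
  ],
  "twist": [0,0,0,0,0],
  "claw": [0.55,0.55,0.55,0.55,0.55]
}}

```text
time_s: 10.4
tcp_pos: [0.5662, -0.3285, 0.106]
ee_rot: [[0.062, -0.973, 0.222], [0.003, 0.223, 0.975], [-0.998, -0.059, 0.017]]
wrist_force: [-1.3, 0.3, -1.0]
gripper_width: 0.552
```

{"name": "apply_moves", "arguments": {
  "xyz": [
    [-0.05,0,0],
    [-0.035,0,0],
    [-0.02,0,0],
    [-0.01,0,0],
    [0,0,0],
    [0.01,0,0],
    [0.02,0,0],
    [0.035,0,0],
    [0.05,0,0],
    [0,0,0]
  ],
  "twist": [0,0,0,0,0,0,0,0,0,0],
  "claw": [0.55,0.55,0.55,0.55,0.55,0.55,0.55,0.55,0.55,0.55]
}}

```text
time_s: 11.4
tcp_pos: [0.5593, -0.3267, 0.0965]
ee_rot: [[0.041, -0.974, 0.223], [0.009, 0.224, 0.975], [-0.999, -0.038, 0.018]]
wrist_force: [-1.5, 0.0, -0.6]
gripper_width: 0.549
```

{"name": "apply_moves", "arguments": {
  "xyz": [
    [-0.05,0,0],
    [-0.035,0,0],
    [-0.02,0,0],
    [-0.01,0,0],
    [0,0,0],
    [0.01,0,0],
    [0.02,0,0],
    [0.035,0,0],
    [0.05,0,0],
    [0,0,0]
  ],
  "twist": [0,0,0,0,0,0,0,0,0,0],
  "claw": [0.55,0.55,0.55,0.55,0.55,0.55,0.55,0.55,0.55,0.55]
}}

```text
time_s: 12.4
tcp_pos: [0.553, -0.3255, 0.0901]
ee_rot: [[0.024, -0.974, 0.224], [0.012, 0.224, 0.974], [-1.0, -0.021, 0.018]]
wrist_force: [-2.2, -0.0, -0.8]
gripper_width: 0.553
```

{"name": "apply_moves", "arguments": {
  "xyz": [
    [-0.05,0,0],
    [-0.035,0,0],
    [-0.02,0,0],
    [-0.01,0,0],
    [0,0,0],
    [0.01,0,0],
    [0.02,0,0],
    [0.035,0,0],
    [0.05,0,0],
    [0,0,0]
  ],
  "twist": [0,0,0,0,0,0,0,0,0,0],
  "claw": [0.55,0.55,0.55,0.55,0.55,0.55,0.55,0.55,0.55,0.55]
}}

```text
time_s: 13.4
tcp_pos: [0.5465, -0.3242, 0.0842]
ee_rot: [[0.007, -0.974, 0.224], [0.016, 0.224, 0.974], [-1.0, -0.003, 0.017]]
wrist_force: [-1.6, 0.3, -0.8]
gripper_width: 0.548
```

```bash
cat > mv.py <<'E'
# usage: mv.py x y z yaw(tool z angle)
import sys,numpy as np
from station import r
s=r.sense();R=s['ee_rot'];t=s['tcp_pos']
x,y,z,yaw=map(float,sys.argv[1:])
d=R.T@(np.array([x,y,z])-t)
print('tcp',t.round(4),'tilt',R[:2,0].round(3),'yaw',np.degrees(np.arctan2(R[1,2],R[0,2])).round(2),'w',round(s['gripper_width'],3),'F',s['wrist_force'].round(1),'t',round(s['time_s'],2))
print('shift',d.round(4),'twist',-(yaw-np.degrees(np.arctan2(R[1,2],R[0,2]))).round(2))
E
python3 mv.py .5828 -.3331 .0160 77.1
```

```text
tcp [ 0.5465 -0.3242  0.0842] tilt [0.007 0.016] yaw 77.04 w 0.548 F [-1.6  0.3 -0.8] t 13.4
shift [ 0.0683 -0.0371 -0.0017] twist -0.06
```

{"name": "apply_moves", "arguments": {
  "xyz": [
    [0.005,-0.02,-0.001],
    [0.015,-0.017,0],
    [0.025,0,0],
    [0.01,0,0],
    [0,0,0]
  ],
  "twist": [0,0,0,0,0],
  "claw": [0.55,0.55,0.55,0.55,0.55]
}}

```text
time_s: 13.9
tcp_pos: [0.5838, -0.3339, 0.0295]
ee_rot: [[0.004, -0.975, 0.222], [0.014, 0.222, 0.975], [-1.0, -0.0, 0.015]]
wrist_force: [-0.3, 0.4, -0.1]
gripper_width: 0.552
```

```bash
python3 mv.py .5828 -.3331 .0160 77.1
```

```text
tcp [ 0.5838 -0.3339  0.0295] tilt [0.004 0.014] yaw 77.18 w 0.552 F [-0.3  0.4 -0.1] t 13.9
shift [0.0135 0.0012 0.0004] twist 0.08
```

{"name": "apply_moves", "arguments": {
  "xyz": [
    [0.008,0.001,0],
    [0.005,0,0],
    [0,0,0]
  ],
  "twist": [0,0,0],
  "claw": [0.55,0.55,0.55]
}}

```text
time_s: 14.2
tcp_pos: [0.5838, -0.3341, 0.019]
ee_rot: [[0.007, -0.975, 0.221], [0.012, 0.221, 0.975], [-1.0, -0.004, 0.014]]
wrist_force: [0.4, -0.2, 0.8]
gripper_width: 0.551
```

```bash
python3 mv.py .5828 -.3331 .0160 77.1
```

```text
tcp [ 0.5838 -0.3341  0.019 ] tilt [0.007 0.012] yaw 77.22 w 0.551 F [ 0.4 -0.2  0.8] t 14.2
shift [0.003  0.0012 0.0007] twist 0.12
```

{"name": "apply_moves", "arguments": {
  "xyz": [
    [0.003,0,0],
    [0,0,0],
    [0,0,0],
    [0,0,0]
  ],
  "twist": [0,0,0,0],
  "claw": [0.4,0.25,0.25,0.25]
}}

```text
time_s: 14.6
tcp_pos: [0.5846, -0.3345, 0.0179]
ee_rot: [[0.01, -0.975, 0.221], [0.011, 0.221, 0.975], [-1.0, -0.007, 0.013]]
wrist_force: [-0.8, 0.7, -0.4]
gripper_width: 0.355
```

{"name": "apply_moves", "arguments": {
  "xyz": [
    [0,0,0],
    [0.003,0.001,0],
    [0.002,0,0],
    [0,0,0],
    [0,0,0]
  ],
  "twist": [0,0,0,0,0],
  "claw": [0.45,0.45,0.3,0.25,0.25]
}}

```text
time_s: 15.1
tcp_pos: [0.5825, -0.334, 0.0147]
ee_rot: [[0.007, -0.975, 0.22], [0.011, 0.221, 0.975], [-1.0, -0.005, 0.013]]
wrist_force: [0.3, 0.3, -0.2]
gripper_width: 0.364
```

{"name": "apply_moves", "arguments": {
  "xyz": [
    [-0.02,0,0],
    [-0.03,0,0],
    [-0.02,0,0],
    [0,0,0.03],
    [0,0,0.04],
    [0,0,0.04],
    [0,0,0.04],
    [0,0,0.04],
    [0,0,0.04],
    [0,0,0.03],
    [0,0,0]
  ],
  "twist": [0,0,0,-6,-6,0,0,0,0,0,0],
  "claw": [0.25,0.25,0.25,0.25,0.25,0.25,0.25,0.25,0.25,0.25,0.25]
}}

```text
time_s: 16.2
tcp_pos: [0.5954, -0.068, 0.086]
ee_rot: [[0.008, -1.0, 0.009], [0.013, 0.009, 1.0], [-1.0, -0.008, 0.013]]
wrist_force: [0.4, -0.6, -0.1]
gripper_width: 0.363
```

```bash
python3 mv.py .600 -.02 .02 89.2
python3 - <<'E'
from station import r, imaging, job
import cv2, pickle
for n in ('scene','side'):
    p=imaging.capture(n); cv2.imwrite(f'pics/{n}8.png',p['pixels'][:,:,::-1]); pickle.dump(p,open(f'{n}8.pkl','wb'))
E
```

```text
tcp [ 0.5954 -0.068   0.086 ] tilt [0.008 0.013] yaw 89.48 w 0.363 F [ 0.4 -0.6 -0.1] t 16.2
shift [ 0.0666 -0.0037  0.0472] twist 0.28
```

View pics/scene8.png

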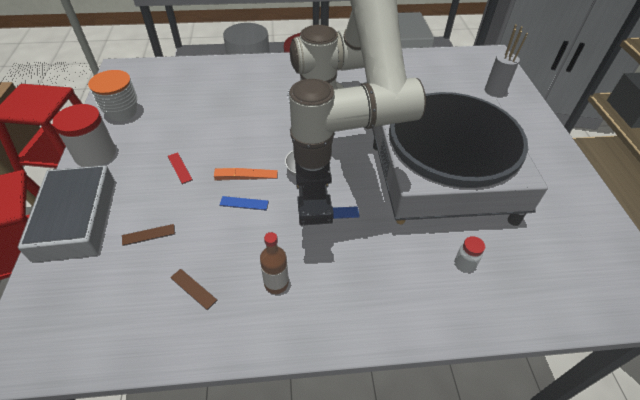

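View pics/side8.png

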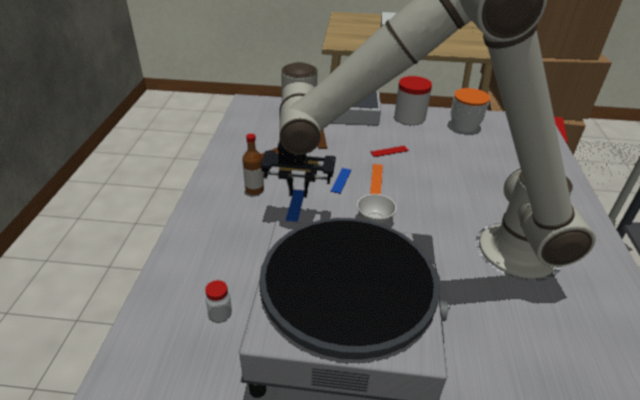

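Run:
```python
import pickle
from h import *
a,b=[pickle.load(open(f'{n}8.pkl','rb')) for n in('scene','side')]
for u,v in (((405,102),(300,130)),((312,92),(299,75)),((415,100),(300,135))): print(tri([a,b],[u,v]))
for y in (0,.1,.15): print(proj(a,[[.6,y,.3]]),proj(b,[[.6,y,.3]]))
```

```text
(array([0.56733449, 0.11761696, 0.38197771]), np.float64(0.004532455266812806))
(array([ 0.58978692, -0.06878302,  0.42346323]), np.float64(0.0043538288010790465))
(array([0.56435103, 0.13878263, 0.38315323]), np.float64(0.004011367997195958))
[[345.68859207 145.22909158]] [[291.6820882  135.70255308]]
[[392.83709877 142.83772268]] [[285.17440066 158.9821451 ]]
[[416.11752111 141.65694132]] [[281.54380763 171.96966548]]
```

{"name": "apply_moves", "arguments": {
  "xyz": [
    [0.01,-0.004,0.02],
    [0.02,0,0.025],
    [0.03,0,0],
    [0,0,0]
  ],
  "twist": [0,0,0,0],
  "claw": [0.25,0.25,0.25,0.25]
}}

```text
time_s: 16.7
tcp_pos: [0.6016, -0.0288, 0.0254]
ee_rot: [[0.01, -1.0, 0.019], [0.012, 0.019, 1.0], [-1.0, -0.01, 0.012]]
wrist_force: [-1.5, -0.5, -1.7]
gripper_width: 0.358
```

```bash
python3 mv.py .600 .080 .02 89.2
```

```text
tcp [ 0.6016 -0.0288  0.0254] tilt [0.01  0.012] yaw 88.9 w 0.358 F [-1.5 -0.5 -1.7] t 16.7
shift [0.0067 0.0038 0.1087] twist -0.3
```

{"name": "apply_moves", "arguments": {
  "xyz": [
    [0.002,0.002,0.03],
    [0.002,0.001,0.035],
    [0.001,0.001,0.03],
    [0,0,0.01],
    [0,0,0]
  ],
  "twist": [-0.3,0,0,0,0],
  "claw": [0.25,0.25,0.25,0.25,0.25]
}}

```text
time_s: 17.2
tcp_pos: [0.6031, 0.072, 0.025]
ee_rot: [[0.014, -1.0, 0.024], [0.011, 0.024, 1.0], [-1.0, -0.014, 0.012]]
wrist_force: [-0.6, -0.8, 0.0]
gripper_width: 0.36
```

```bash
python3 mv.py .600 .080 .0155 89.2
```

```text
tcp [0.6031 0.072  0.025 ] tilt [0.014 0.011] yaw 88.64 w 0.36 F [-0.6 -0.8  0. ] t 17.2
shift [0.0096 0.0034 0.0078] twist -0.56
```

{"name": "apply_moves", "arguments": {
  "xyz": [
    [0.005,0.003,0.006],
    [0.004,0.001,0.002],
    [0,0,0]
  ],
  "twist": [-0.6,0,0],
  "claw": [0.25,0.25,0.25]
}}

```text
time_s: 17.5
tcp_pos: [0.5997, 0.0773, 0.0166]
ee_rot: [[0.015, -1.0, 0.017], [0.011, 0.017, 1.0], [-1.0, -0.015, 0.012]]
wrist_force: [-0.1, 0.0, -1.0]
gripper_width: 0.358
```

```bash
python3 mv.py .600 .080 .0155 89.2
```

```text
tcp [0.5997 0.0773 0.0166] tilt [0.015 0.011] yaw 89.05 w 0.358 F [-0.1  0.  -1. ] t 17.5
shift [ 0.0012 -0.0002  0.0027] twist -0.15
```

{"name": "apply_moves", "arguments": {
  "xyz": [
    [0.002,0,0.002],
    [0,0,0],
    [0,0,0],
    [-0.04,0,0],
    [-0.03,0,-0.03]
  ],
  "twist": [0,0,0,0,0],
  "claw": [0.25,0.55,0.55,0.55,0.55]
}}

```text
time_s: 18.0
tcp_pos: [0.5963, 0.0477, 0.0812]
ee_rot: [[0.006, -1.0, 0.016], [0.008, 0.016, 1.0], [-1.0, -0.006, 0.008]]
wrist_force: [1.8, -0.2, 0.8]
gripper_width: 0.536
```

```bash
python3 mv.py .4747 -.2957 .09 78.2
python3 - <<'E'
from station import r, imaging, job
import cv2, pickle
p=imaging.capture('scene'); cv2.imwrite('pics/s9.png',cv2.resize(p['pixels'][120:270,270:480,::-1],None,fx=3.5,fy=3.5,interpolation=cv2.INTER_CUBIC)); pickle.dump(p,open('s9.pkl','wb'))
E
```

```text
tcp [0.5963 0.0477 0.0812] tilt [0.006 0.008] yaw 89.1 w 0.536 F [ 1.8 -0.2  0.8] t 18.0
shift [-0.0123  0.1161 -0.3452] twist 10.9
```

View pics/s9.png

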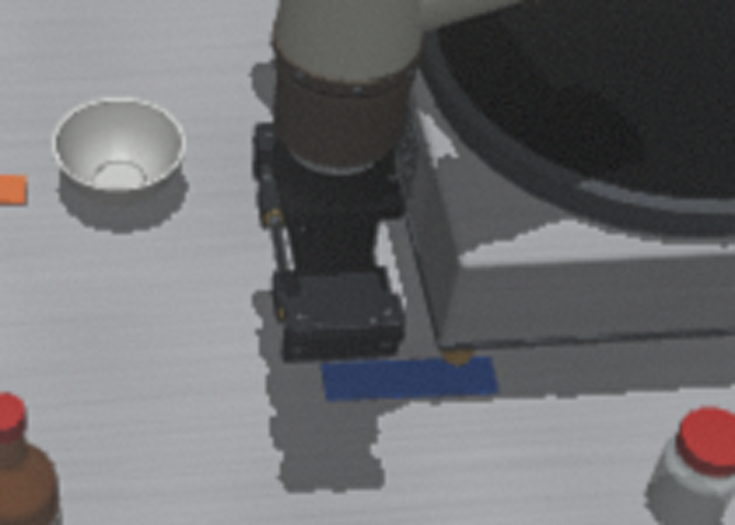

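```bash
cat > blue.py <<'E'
import sys,pickle
from h import *
def blobs(p,z=.006,lo=105,hi=128,smin=100,amin=120):
    f=fplane if abs(p['mtx'][0][0]-309.7)<1 else onplane
    hsv=cv2.cvtColor(p['pixels'],cv2.COLOR_RGB2HSV);m=((hsv[...,0]>=lo)&(hsv[...,0]<=hi)&(hsv[...,1]>smin)).astype(np.uint8)
    k,l,st,c=cv2.connectedComponentsWithStats(m)
    for i in range(1,k):
        if st[i,4]>amin:
            ys,xs=np.nonzero(l==i);W=f(p,np.c_[xs,ys],z)[:,:2]*1000;r=cv2.minAreaRect(W.astype(np.float32));C=np.cov(W.T);w,v=np.linalg.eigh(C)
            print('px',c[i].round(0),'rect',np.round(r[0],1),np.round(r[1],1),'mean',W.mean(0).round(1),'ang',np.degrees(np.arctan2(v[1,1],v[0,1])).round(1)%180)
E
python3 - <<'E'
from blue import *
blobs(pickle.load(open('s9.pkl','rb')))
E
```

```text
px [244. 202.] rect [ 485.2 -247.7] [129.   32.5] mean [ 485.4 -247.5] ang 78.2
px [386. 228.] rect [602.9 127.4] [128.8  33.8] mean [602.9 126.1] ang 87.5
```

{"name": "apply_moves", "arguments": {
  "xyz": [
    [0,0.01,-0.03],
    [0,0.015,-0.045],
    [0,0.015,-0.045],
    [0,0.015,-0.045],
    [0,0.015,-0.045],
    [0,0.015,-0.045],
    [0,0.015,-0.045],
    [0,0.01,-0.03],
    [0,0,0],
    [0,0,0]
  ],
  "twist": [0,0,0,0,0,0,0,6,5,0],
  "claw": [0.55,0.55,0.55,0.55,0.55,0.55,0.55,0.55,0.55,0.55]
}}

```text
time_s: 19.05
tcp_pos: [0.4763, -0.2975, 0.0812]
ee_rot: [[0.018, -0.975, 0.221], [0.011, 0.221, 0.975], [-1.0, -0.015, 0.015]]
wrist_force: [0.1, 0.4, -0.7]
gripper_width: 0.548
```

```bash
python3 mv.py .4747 -.2957 .016 78.2
```

```text
tcp [ 0.4763 -0.2975  0.0812] tilt [0.018 0.011] yaw 77.25 w 0.548 F [ 0.1  0.4 -0.7] t 19.05
shift [0.0652 0.0029 0.0004] twist -0.95
```

{"name": "apply_moves", "arguments": {
  "xyz": [
    [0.005,0.003,0],
    [0.015,0,0],
    [0.03,0,0],
    [0,0,0]
  ],
  "twist": [-1,0,0,0],
  "claw": [0.55,0.55,0.55,0.55]
}}

```text
time_s: 19.45
tcp_pos: [0.4744, -0.2943, 0.0296]
ee_rot: [[0.019, -0.981, 0.192], [0.012, 0.192, 0.981], [-1.0, -0.017, 0.015]]
wrist_force: [-1.1, 0.1, -1.1]
gripper_width: 0.552
```

```bash
python3 mv.py .4747 -.2957 .015 78.2
python3 - <<'E'
from station import r, imaging, job
import cv2, pickle
p=imaging.capture('wrist'); cv2.imwrite('pics/w10.png',cv2.resize(p['pixels'][120:320,150:640,::-1],None,fx=1.6,fy=1.6)); pickle.dump(p,open('w10.pkl','wb'))
E
```

```text
tcp [ 0.4744 -0.2943  0.0296] tilt [0.019 0.012] yaw 78.91 w 0.552 F [-1.1  0.1 -1.1] t 19.45
shift [ 0.0146 -0.0003 -0.0016] twist 0.71
```

View pics/w10.png

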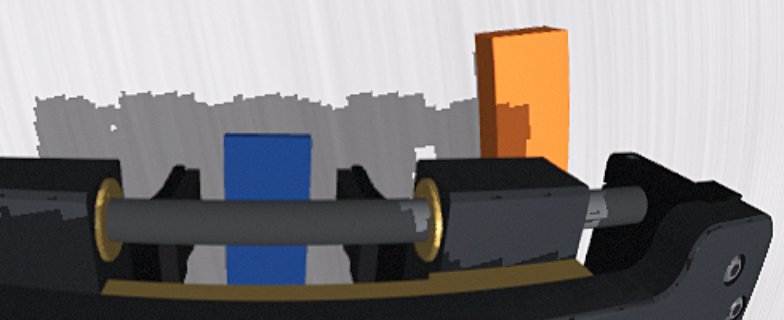

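{"name": "apply_moves", "arguments": {
  "xyz": [
    [0.007,0,-0.001],
    [0.007,0,0],
    [0.002,0,0],
    [0,0,0]
  ],
  "twist": [0.7,0,0,0],
  "claw": [0.55,0.55,0.45,0.45]
}}

```text
time_s: 19.9
tcp_pos: [0.4792, -0.2956, 0.0178]
ee_rot: [[0.029, -0.98, 0.199], [0.007, 0.199, 0.98], [-1.0, -0.027, 0.013]]
wrist_force: [-0.3, -0.3, 0.1]
gripper_width: 0.474
```

```bash
python3 mv.py .4747 -.2957 .0145 78.2
```

```text
tcp [ 0.4792 -0.2956  0.0178] tilt [0.029 0.007] yaw 78.51 w 0.474 F [-0.3 -0.3  0.1] t 19.9
shift [ 0.0032  0.0044 -0.0011] twist 0.31
```

{"name": "apply_moves", "arguments": {
  "xyz": [
    [0.002,0.004,0],
    [0.002,0,0],
    [0,0,0],
    [0,0,0]
  ],
  "twist": [0,0,0,0],
  "claw": [0.45,0.3,0.25,0.25]
}}

```text
time_s: 20.3
tcp_pos: [0.473, -0.2944, 0.0153]
ee_rot: [[0.025, -0.98, 0.199], [0.008, 0.199, 0.98], [-1.0, -0.023, 0.013]]
wrist_force: [0.7, -0.1, -0.2]
gripper_width: 0.365
```

{"name": "apply_moves", "arguments": {
  "xyz": [
    [-0.03,0,0],
    [-0.03,0,0],
    [-0.01,-0.01,0.03],
    [0,-0.011,0.045],
    [0,-0.011,0.045],
    [0,-0.011,0.045],
    [0,-0.011,0.045],
    [0,-0.01,0.04],
    [0,-0.008,0.03],
    [0,0,0],
    [0,0,0]
  ],
  "twist": [0,0,0,0,0,0,0,0,-5,-5,0],
  "claw": [0.25,0.25,0.25,0.25,0.25,0.25,0.25,0.25,0.25,0.25,0.25]
}}

```text
time_s: 21.4
tcp_pos: [0.6055, -0.025, 0.0936]
ee_rot: [[0.034, -0.999, 0.023], [0.01, 0.024, 1.0], [-0.999, -0.034, 0.011]]
wrist_force: [-0.2, -0.4, 0.3]
gripper_width: 0.356
```

```bash
python3 mv.py .601 -.02 .03 88.5;python3 - <<'E'
from station import r, imaging, job
import cv2, pickle
from blue import *
p=imaging.capture('scene'); cv2.imwrite('pics/s11.png',cv2.resize(p['pixels'][120:270,200:480,::-1],None,fx=2.8,fy=2.8,interpolation=cv2.INTER_CUBIC)); pickle.dump(p,open('s11.pkl','wb'))
blobs(p)
E
```

```text
tcp [ 0.6055 -0.025   0.0936] tilt [0.034 0.01 ] yaw 88.66 w 0.356 F [-0.2 -0.4  0.3] t 21.4
shift [0.0634 0.0068 0.0042] twist 0.16
px [364. 213.] rect [548.6  76.9] [63.1 34.9] mean [549.3  77.2] ang 88.3
px [386. 228.] rect [602.8 127.4] [128.8  33.7] mean [602.8 126. ] ang 87.6
```

View pics/s11.png

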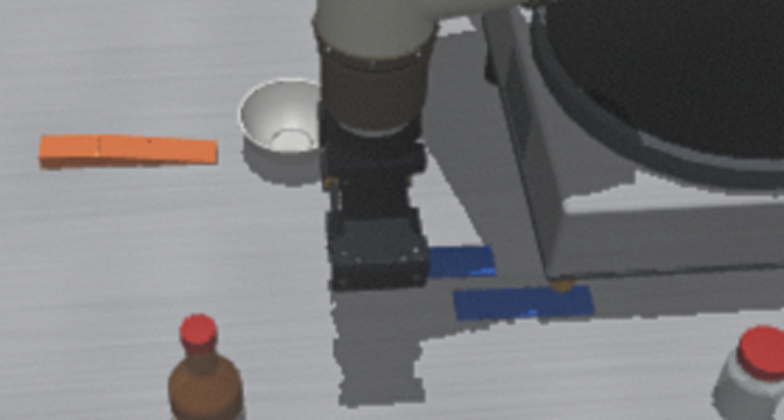

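{"name": "apply_moves", "arguments": {
  "xyz": [
    [0.01,0.005,0.002],
    [0.02,0,0],
    [0.03,0,0],
    [0,0,0]
  ],
  "twist": [0.2,0,0,0],
  "claw": [0.25,0.25,0.25,0.25]
}}

```text
time_s: 21.85
tcp_pos: [0.6004, -0.025, 0.0309]
ee_rot: [[0.034, -0.999, 0.04], [0.011, 0.04, 0.999], [-0.999, -0.034, 0.012]]
wrist_force: [-0.5, -1.2, -1.0]
gripper_width: 0.357
```

```bash
python3 mv.py .602 .078 .0245 88.5
```

```text
tcp [ 0.6004 -0.025   0.0309] tilt [0.034 0.011] yaw 87.72 w 0.357 F [-0.5 -1.2 -1. ] t 21.85
shift [0.0076 0.0027 0.1029] twist -0.78
```

{"name": "apply_moves", "arguments": {
  "xyz": [
    [0.003,0.001,0.025],
    [0.003,0.001,0.025],
    [0,0,0]
  ],
  "twist": [-0.5,0,0],
  "claw": [0.25,0.25,0.25]
}}

```text
time_s: 22.15
tcp_pos: [0.5996, 0.0233, 0.0259]
ee_rot: [[0.034, -0.999, 0.039], [0.009, 0.039, 0.999], [-0.999, -0.033, 0.011]]
wrist_force: [0.2, -1.0, -0.2]
gripper_width: 0.361
```

```bash
python3 mv.py .602 .078 .0245 88.5
```

```text
tcp [0.5996 0.0233 0.0259] tilt [0.034 0.009] yaw 87.79 w 0.361 F [ 0.2 -1.  -0.2] t 22.15
shift [ 0.002  -0.0002  0.0548] twist -0.71
```

{"name": "apply_moves", "arguments": {
  "xyz": [
    [0.002,0,0.02],
    [0.001,0,0.02],
    [0,0,0.014],
    [0,0,0]
  ],
  "twist": [0,0,0,0],
  "claw": [0.25,0.25,0.25,0.25]
}}

```text
time_s: 22.55
tcp_pos: [0.6023, 0.076, 0.0267]
ee_rot: [[0.036, -0.998, 0.044], [0.01, 0.045, 0.999], [-0.999, -0.036, 0.011]]
wrist_force: [0.3, 0.0, 0.5]
gripper_width: 0.366
```

```bash
python3 mv.py .602 .078 .0215 88
```

```text
tcp [0.6023 0.076  0.0267] tilt [0.036 0.01 ] yaw 87.46 w 0.366 F [0.3 0.  0.5] t 22.55
shift [0.0052 0.0006 0.0019] twist -0.54
```

Lower onto packer 1 and release.

{"name": "apply_moves", "arguments": {
  "xyz": [
    [0.003,0,0.002],
    [0.002,0,0],
    [0,0,0]
  ],
  "twist": [0,0,0],
  "claw": [0.25,0.25,0.25]
}}

```text
time_s: 22.85
tcp_pos: [0.6024, 0.0764, 0.0221]
ee_rot: [[0.037, -0.998, 0.047], [0.01, 0.047, 0.999], [-0.999, -0.036, 0.011]]
wrist_force: [-0.5, -0.1, -0.4]
gripper_width: 0.36
```

```bash
python3 mv.py .602 .078 .0215 88;python3 - <<'E'
from station import r, imaging, job
import cv2, pickle
p=imaging.capture('scene'); cv2.imwrite('pics/s12.png',cv2.resize(p['pixels'][190:250,330:450,::-1],None,fx=6,fy=6,interpolation=cv2.INTER_CUBIC))
E
```

```text
tcp [0.6024 0.0764 0.0221] tilt [0.037 0.01 ] yaw 87.33 w 0.36 F [-0.5 -0.1 -0.4] t 22.85
shift [0.0006 0.0005 0.0016] twist -0.67
```

View pics/s12.png

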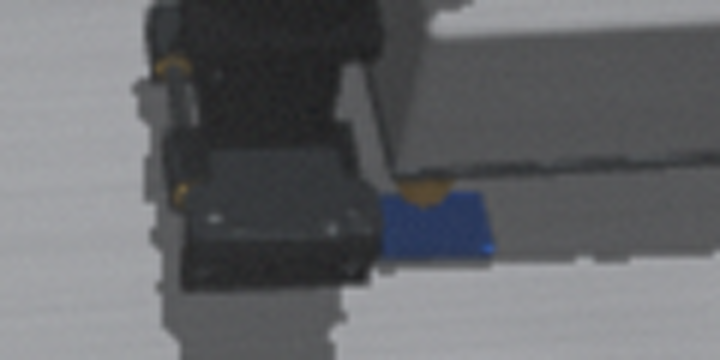

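{"name": "apply_moves", "arguments": {
  "xyz": [
    [0.0015,0,0],
    [0,0,0],
    [0,0,0],
    [-0.045,0,0],
    [-0.035,0,-0.02],
    [-0.01,0,-0.05]
  ],
  "twist": [0,0,0,0,0,0],
  "claw": [0.25,0.55,0.55,0.6,0.6,0.6]
}}

```text
time_s: 23.5
tcp_pos: [0.596, 0.0066, 0.1098]
ee_rot: [[0.032, -0.999, 0.041], [0.007, 0.041, 0.999], [-0.999, -0.032, 0.008]]
wrist_force: [0.1, -1.0, 0.0]
gripper_width: 0.592
```

```bash
python3 mv.py .37 -.31 .1 86;python3 - <<'E'
from station import r, imaging, job
import cv2, pickle
from blue import *
p=imaging.capture('scene'); cv2.imwrite('pics/s13.png',cv2.resize(p['pixels'][190:250,330:450,::-1],None,fx=6,fy=6,interpolation=cv2.INTER_CUBIC));pickle.dump(p,open('s13.pkl','wb'))
blobs(p,.012)
E
```

```text
tcp [0.596  0.0066 0.1098] tilt [0.032 0.007] yaw 87.67 w 0.592 F [ 0.1 -1.   0. ] t 23.5
shift [ 0.0004  0.2131 -0.3256] twist 1.67
px [386. 228.] rect [607.5 124.7] [129.6  35.3] mean [607.7 123. ] ang 86.1
```

View pics/s13.png

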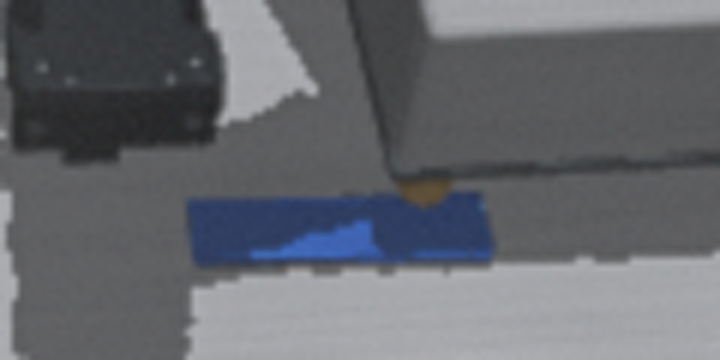

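Run:
```python
from station import r, imaging, job
import cv2, pickle
from h import *
p=imaging.capture('scene')
cv2.imwrite('pics/s14.png',cv2.resize(p['pixels'][155:190,205:290,::-1],None,fx=9,fy=9,interpolation=cv2.INTER_CUBIC));pickle.dump(p,open('s14.pkl','wb'))
p=imaging.capture('side')
cv2.imwrite('pics/d14.png',cv2.resize(p['pixels'][150:210,340:410,::-1],None,fx=9,fy=9,interpolation=cv2.INTER_CUBIC));pickle.dump(p,open('d14.pkl','wb'))
```

```text
(no output)
```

View pics/s14.png

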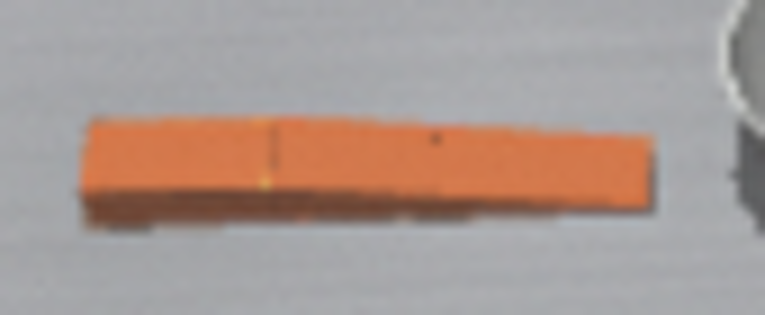

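View pics/d14.png

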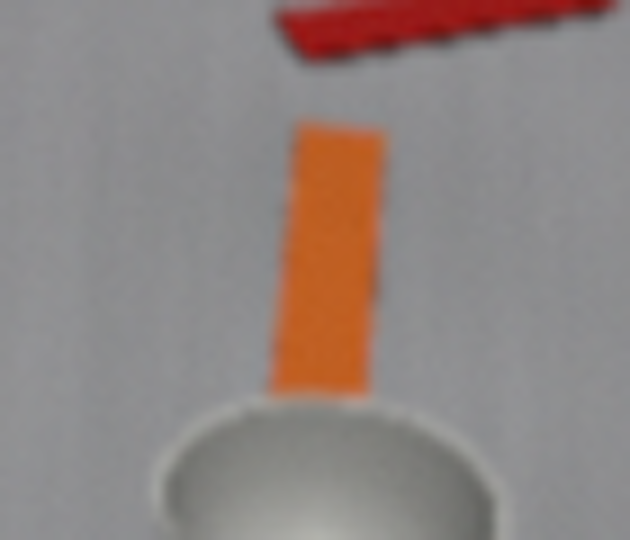

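```bash
python3 - <<'E'
from h import *;import pickle
from scipy.optimize import least_squares
s,d=[pickle.load(open(f'{n}14.pkl','rb')) for n in 'sd']
A=[((90,120),(-90,-16,17)),((82,190),(-90,16,17)),((653,137),(90,-16,3)),((650,207),(90,16,3)),((84,226),(-90,16,0)),((266,187),(-30,16,17))]
B=[((300,124),(-90,16,17)),((386,132),(-90,-16,17))]
# wedge x ~ +y world; wedge y ~ -x world => front (toward +x world) is wedge y=-16
def f(q):
    c,sn=np.cos(q[2]),np.sin(q[2]);e=[]
    for cam,L,o,S in((s,A,(205,155),-1),(d,B,(340,150),1)):
        for uv,X in L:
            X=np.array(X)/1000.*[1,S,1]
            w=[q[0]+c*X[0]-sn*X[1],q[1]+sn*X[0]+c*X[1],X[2]]
            e.append(proj(cam,[w])[0]-((np.array(uv)+.5)/9-.5+np.array(o)))
    return np.hstack(e)
r=least_squares(f,[.375,-.25,np.pi/2]);print(r.x[:2],np.degrees(r.x[2]),r.fun.reshape(-1,2).round(2))
c,sn=np.cos(r.x[2]),np.sin(r.x[2])
print('grip x=-68',r.x[0]-.068*c,r.x[1]-.068*sn)
E
python3 mv.py .3715 -.318 .1 87
```

```text
[ 0.37495001 -0.24411241] 87.45507051583087 [[-0.21 -0.1 ]
 [-0.55  0.04]
 [-0.32  0.  ]
 [-0.15  0.05]
 [ 0.25  0.16]
 [ 0.18 -0.12]
 [ 9.71  1.59]
 [-9.79 -0.28]]
grip x=-68 0.3719306183664645 -0.31204533747653
tcp [0.5936 0.0026 0.1073] tilt [0.027 0.006] yaw 87.11 w 0.597 F [0.2 1.1 0.7] t 23.65
shift [-0.0007  0.2057 -0.3314] twist 0.11
```

{"name": "apply_moves", "arguments": {
  "xyz": [
    [0,0.02,-0.03],
    [0,0.025,-0.04],
    [0,0.025,-0.04],
    [0,0.025,-0.04],
    [0,0.025,-0.04],
    [0,0.025,-0.04],
    [0,0.025,-0.04],
    [0,0.02,-0.03],
    [0,0.01,-0.02],
    [0,0,0]
  ],
  "twist": [0,0,0,0,0,0,0,0,0,0],
  "claw": [0.6,0.6,0.6,0.6,0.6,0.6,0.6,0.6,0.6,0.6]
}}

```text
time_s: 24.65
tcp_pos: [0.3714, -0.3119, 0.0931]
ee_rot: [[0.021, -0.999, 0.043], [0.009, 0.043, 0.999], [-1.0, -0.02, 0.01]]
wrist_force: [-0.4, 0.3, -0.1]
gripper_width: 0.599
```

{"name": "apply_moves", "arguments": {
  "xyz": [
    [-0.05,0,0],
    [-0.035,0,0],
    [-0.02,0,0],
    [-0.01,0,0],
    [0,0,0],
    [0.01,0,0],
    [0.02,0,0],
    [0.035,0,0],
    [0.05,0,0],
    [0,0,0]
  ],
  "twist": [0,0,0,0,0,0,0,0,0,0],
  "claw": [0.6,0.6,0.6,0.6,0.6,0.6,0.6,0.6,0.6,0.6]
}}

```text
time_s: 25.65
tcp_pos: [0.3689, -0.3041, 0.0833]
ee_rot: [[0.004, -0.999, 0.04], [0.018, 0.04, 0.999], [-1.0, -0.003, 0.019]]
wrist_force: [-0.7, 0.2, -1.7]
gripper_width: 0.603
```

```bash
python3 mv.py .3719 -.314 .016 87.5
```

```text
tcp [ 0.3689 -0.3041  0.0833] tilt [0.004 0.018] yaw 87.69 w 0.603 F [-0.7  0.2 -1.7] t 25.65
shift [ 0.0671 -0.0032 -0.011 ] twist 0.19
```

{"name": "apply_moves", "arguments": {
  "xyz": [
    [0.005,-0.003,-0.006],
    [0.015,0,-0.005],
    [0.025,0,0],
    [0.01,0,0],
    [0,0,0]
  ],
  "twist": [0,0,0,0,0],
  "claw": [0.6,0.6,0.6,0.6,0.6]
}}

```text
time_s: 26.15
tcp_pos: [0.3759, -0.3173, 0.0297]
ee_rot: [[0.009, -0.999, 0.037], [0.014, 0.037, 0.999], [-1.0, -0.008, 0.015]]
wrist_force: [0.1, -0.1, 0.4]
gripper_width: 0.598
```

```bash
python3 mv.py .3719 -.314 .016 87.5
python3 - <<'E'
from station import r, imaging, job
import cv2, pickle
p=imaging.capture('wrist'); cv2.imwrite('pics/w15.png',cv2.resize(p['pixels'][120:320,150:500,::-1],None,fx=2.2,fy=2.2)); pickle.dump(p,open('w15.pkl','wb'))
E
```

```text
tcp [ 0.3759 -0.3173  0.0297] tilt [0.009 0.014] yaw 87.89 w 0.598 F [ 0.1 -0.1  0.4] t 26.15
shift [0.0137 0.0042 0.003 ] twist 0.39
```

View pics/w15.png

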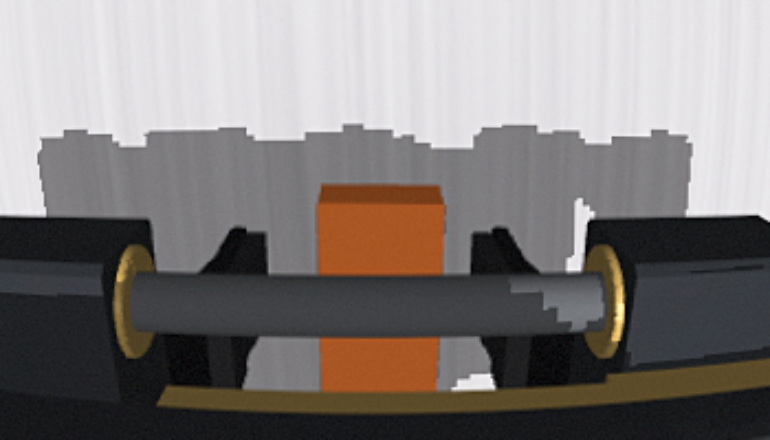

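{"name": "apply_moves", "arguments": {
  "xyz": [
    [0.006,0.003,0.003],
    [0.006,0,0],
    [0.002,0,0],
    [0,0,0],
    [0,0,0],
    [0,0,0]
  ],
  "twist": [0.4,0,0,0,0,0],
  "claw": [0.6,0.55,0.4,0.25,0.25,0.25]
}}

```text
time_s: 26.8
tcp_pos: [0.3756, -0.3148, 0.019]
ee_rot: [[0.016, -0.999, 0.043], [0.011, 0.043, 0.999], [-1.0, -0.016, 0.011]]
wrist_force: [-0.1, 0.7, -1.3]
gripper_width: 0.365
```

```bash
python3 mv.py .60 -.14 .09 89.2
```

```text
tcp [ 0.3756 -0.3148  0.019 ] tilt [0.016 0.011] yaw 87.53 w 0.365 F [-0.1  0.7 -1.3] t 26.8
shift [-0.0655 -0.2177  0.1852] twist -1.67
```

{"name": "apply_moves", "arguments": {
  "xyz": [
    [-0.03,0,0],
    [-0.03,0,0],
    [-0.02,-0.02,0.01],
    [0,-0.035,0.03],
    [0,-0.035,0.03],
    [0,-0.035,0.03],
    [0,-0.035,0.03],
    [0,-0.03,0.03],
    [0,-0.02,0.02],
    [0,0,0]
  ],
  "twist": [0,0,0,0,0,0,0,-0.8,-0.8,0],
  "claw": [0.25,0.25,0.25,0.25,0.25,0.25,0.25,0.25,0.25,0.25]
}}

```text
time_s: 27.8
tcp_pos: [0.5992, -0.1383, 0.1078]
ee_rot: [[0.018, -1.0, 0.019], [0.013, 0.019, 1.0], [-1.0, -0.017, 0.013]]
wrist_force: [0.4, -0.2, -0.9]
gripper_width: 0.362
```

```bash
python3 mv.py .60 -.05 .036 89.2
python3 - <<'E'
from station import r, imaging, job
import cv2, pickle
p=imaging.capture('scene'); cv2.imwrite('pics/s16.png',cv2.resize(p['pixels'][130:260,230:460,::-1],None,fx=3.4,fy=3.4,interpolation=cv2.INTER_CUBIC)); pickle.dump(p,open('s16.pkl','wb'))
E
```

```text
tcp [ 0.5992 -0.1383  0.1078] tilt [0.018 0.013] yaw 88.92 w 0.362 F [ 0.4 -0.2 -0.9] t 27.8
shift [0.073  0.0021 0.0873] twist -0.28
```

View pics/s16.png

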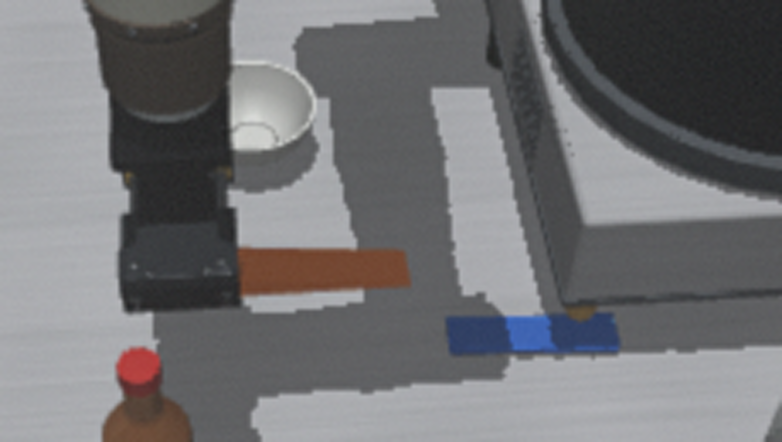

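{"name": "apply_moves", "arguments": {
  "xyz": [
    [0.01,0.001,0.02],
    [0.02,0,0.03],
    [0.025,0,0.025],
    [0.012,0,0.005],
    [0,0,0]
  ],
  "twist": [-0.3,0,0,0,0],
  "claw": [0.25,0.25,0.25,0.25,0.25]
}}

```text
time_s: 28.35
tcp_pos: [0.5956, -0.0601, 0.04]
ee_rot: [[0.014, -1.0, 0.021], [0.012, 0.021, 1.0], [-1.0, -0.014, 0.013]]
wrist_force: [-0.4, -0.9, -0.9]
gripper_width: 0.366
```

```bash
python3 mv.py .601 -.03 .034 89.2
```

```text
tcp [ 0.5956 -0.0601  0.04  ] tilt [0.014 0.012] yaw 88.79 w 0.366 F [-0.4 -0.9 -0.9] t 28.35
shift [ 0.0065 -0.0047  0.0301] twist -0.41
```

{"name": "apply_moves", "arguments": {
  "xyz": [
    [0.003,-0.003,0.01],
    [0.003,-0.002,0.015],
    [0,0,0]
  ],
  "twist": [-0.4,0,0],
  "claw": [0.25,0.25,0.25]
}}

```text
time_s: 28.65
tcp_pos: [0.6022, -0.0362, 0.0359]
ee_rot: [[0.017, -1.0, 0.017], [0.012, 0.017, 1.0], [-1.0, -0.017, 0.013]]
wrist_force: [0.5, -0.1, -1.2]
gripper_width: 0.369
```

```bash
python3 mv.py .601 -.025 .0315 89.2
python3 - <<'E'
from station import r, imaging, job
import cv2, pickle
p=imaging.capture('scene'); cv2.imwrite('pics/s17.png',cv2.resize(p['pixels'][190:250,330:450,::-1],None,fx=6,fy=6,interpolation=cv2.INTER_CUBIC)); pickle.dump(p,open('s17.pkl','wb'))
E
```

```text
tcp [ 0.6022 -0.0362  0.0359] tilt [0.017 0.012] yaw 89.01 w 0.369 F [ 0.5 -0.1 -1.2] t 28.65
shift [0.0045 0.0015 0.0111] twist -0.19
```

View pics/s17.png

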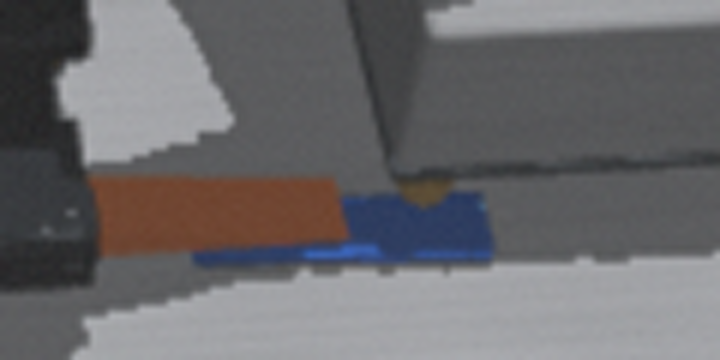

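{"name": "apply_moves", "arguments": {
  "xyz": [
    [0.003,0.001,0],
    [0.002,0,0],
    [0,0,0]
  ],
  "twist": [0,0,0],
  "claw": [0.25,0.25,0.25]
}}

```text
time_s: 29.0
tcp_pos: [0.6018, -0.0371, 0.032]
ee_rot: [[0.019, -1.0, 0.018], [0.012, 0.018, 1.0], [-1.0, -0.019, 0.013]]
wrist_force: [0.1, 0.3, -0.9]
gripper_width: 0.363
```

```bash
python3 mv.py .601 -.025 .0315 89.2
```

```text
tcp [ 0.6018 -0.0371  0.032 ] tilt [0.019 0.012] yaw 88.96 w 0.363 F [ 0.1  0.3 -0.9] t 29.0
shift [0.0006 0.001  0.012 ] twist -0.24
```

{"name": "apply_moves", "arguments": {
  "xyz": [
    [0.001,0.001,0.015],
    [0.0005,0,0.015],
    [0.0005,0,0.015],
    [0,0,0]
  ],
  "twist": [-0.2,0,0,0],
  "claw": [0.25,0.25,0.25,0.25]
}}

```text
time_s: 29.4
tcp_pos: [0.6019, 0.011, 0.031]
ee_rot: [[0.02, -1.0, 0.015], [0.012, 0.015, 1.0], [-1.0, -0.02, 0.013]]
wrist_force: [0.1, -0.1, -0.1]
gripper_width: 0.367
```

```bash
python3 mv.py .601 .04 .031 89.2
```

```text
tcp [0.6019 0.011  0.031 ] tilt [0.02  0.012] yaw 89.13 w 0.367 F [ 0.1 -0.1 -0.1] t 29.4
shift [0.0003 0.0014 0.029 ] twist -0.07
```

{"name": "apply_moves", "arguments": {
  "xyz": [
    [0.0005,0.001,0.008],
    [0.0003,0,0.006],
    [0,0,0.004],
    [0,0,0]
  ],
  "twist": [0,0,0,0],
  "claw": [0.25,0.25,0.25,0.25]
}}

```text
time_s: 29.8
tcp_pos: [0.6014, 0.0314, 0.031]
ee_rot: [[0.021, -1.0, 0.013], [0.012, 0.014, 1.0], [-1.0, -0.021, 0.013]]
wrist_force: [-0.2, -0.1, -0.3]
gripper_width: 0.363
```

```bash
python3 mv.py .601 .04 .031 89.2
```

```text
tcp [0.6014 0.0314 0.031 ] tilt [0.021 0.012] yaw 89.24 w 0.363 F [-0.2 -0.1 -0.3] t 29.8
shift [0.0001 0.0005 0.0086] twist 0.04
```

{"name": "apply_moves", "arguments": {
  "xyz": [
    [0.0003,0,0.004],
    [0,0,0.003],
    [0,0,0]
  ],
  "twist": [0,0,0],
  "claw": [0.25,0.25,0.25]
}}

```text
time_s: 30.1
tcp_pos: [0.6015, 0.0383, 0.031]
ee_rot: [[0.021, -1.0, 0.014], [0.012, 0.014, 1.0], [-1.0, -0.021, 0.012]]
wrist_force: [0.2, 0.4, 1.5]
gripper_width: 0.365
```

{"name": "apply_moves", "arguments": {
  "xyz": [
    [0,0,0.003],
    [0,0,0.003]
  ],
  "twist": [0,0],
  "claw": [0.25,0.25]
}}

```text
time_s: 30.3
tcp_pos: [0.6014, 0.0439, 0.031]
ee_rot: [[0.02, -1.0, 0.015], [0.012, 0.015, 1.0], [-1.0, -0.02, 0.012]]
wrist_force: [-0.3, -3.5, 1.0]
gripper_width: 0.365
```

```bash
python3 mv.py .601 .04 .031 89.2
python3 - <<'E'
from station import r, imaging, job
import cv2, pickle
p=imaging.capture('scene'); cv2.imwrite('pics/s18.png',cv2.resize(p['pixels'][190:250,330:450,::-1],None,fx=6,fy=6,interpolation=cv2.INTER_CUBIC)); pickle.dump(p,open('s18.pkl','wb'))
E
```

```text
tcp [0.6014 0.0439 0.031 ] tilt [0.02  0.012] yaw 89.15 w 0.365 F [-0.3 -3.5  1. ] t 30.3
shift [-0.0001  0.0004 -0.0039] twist -0.05
```

View pics/s18.png

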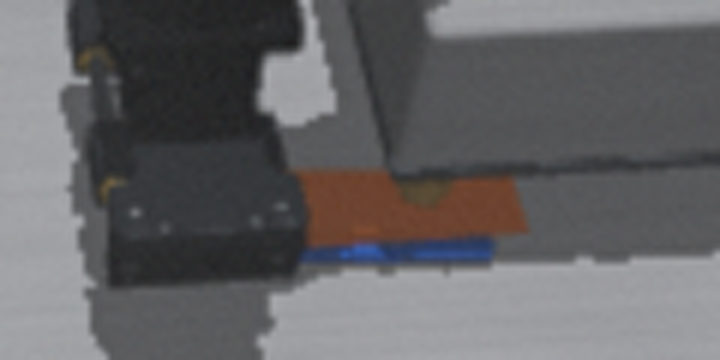

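{"name": "apply_moves", "arguments": {
  "xyz": [
    [0,0,0.003],
    [0,0,0.003]
  ],
  "twist": [0,0],
  "claw": [0.25,0.25]
}}

```text
time_s: 30.55
tcp_pos: [0.6008, 0.0473, 0.031]
ee_rot: [[0.017, -1.0, 0.015], [0.007, 0.015, 1.0], [-1.0, -0.017, 0.007]]
wrist_force: [2.2, -12.0, 0.8]
gripper_width: 0.363
```

{"name": "apply_moves", "arguments": {
  "xyz": [
    [0,0,0.004],
    [0,0,0.005]
  ],
  "twist": [0,0],
  "claw": [0.25,0.25]
}}

```text
time_s: 30.75
tcp_pos: [0.5997, 0.0497, 0.0309]
ee_rot: [[0.012, -1.0, 0.018], [-0.001, 0.018, 1.0], [-1.0, -0.012, -0.001]]
wrist_force: [2.0, -19.3, 3.1]
gripper_width: 0.365
```

```bash
python3 mv.py .601 .04 .031 89.2
python3 - <<'E'
from station import r, imaging, job
import cv2, pickle
p=imaging.capture('scene'); cv2.imwrite('pics/s19.png',cv2.resize(p['pixels'][190:250,330:450,::-1],None,fx=6,fy=6,interpolation=cv2.INTER_CUBIC)); pickle.dump(p,open('s19.pkl','wb'))
print(r.sense()['wrist_force'])
E
```

```text
tcp [0.5997 0.0497 0.0309] tilt [ 0.012 -0.001] yaw 88.99 w 0.365 F [  2.  -19.3   3.1] t 30.75
shift [-0.0001 -0.0014 -0.0097] twist -0.21
[  1.00838566 -14.42822947   3.06396517]
```

View pics/s19.png

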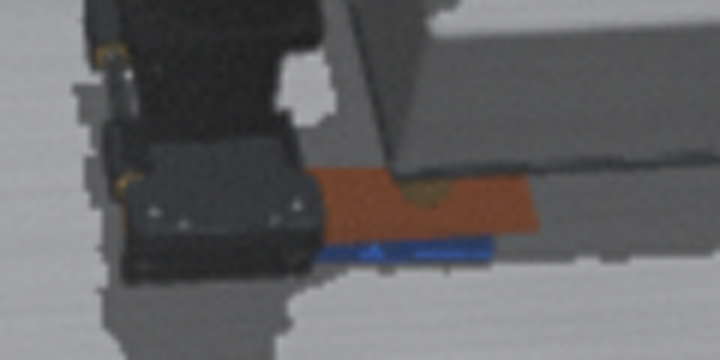

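{"name": "apply_moves", "arguments": {
  "xyz": [
    [0,0,0.006],
    [0,0,0.007]
  ],
  "twist": [0,0],
  "claw": [0.25,0.25]
}}

```text
time_s: 31.0
tcp_pos: [0.5976, 0.0528, 0.0308]
ee_rot: [[0.002, -1.0, 0.021], [-0.014, 0.021, 1.0], [-1.0, -0.003, -0.014]]
wrist_force: [4.2, -24.8, 3.2]
gripper_width: 0.361
```

```bash
python3 mv.py .601 .04 .031 89.2
python3 - <<'E'
from station import r, imaging, job
import cv2, pickle
for n in ('scene','scene','scene'):
    p=imaging.capture(n); s=r.sense(); print(s['wrist_force'].round(1),s['tcp_pos'].round(4))
cv2.imwrite('pics/s20.png',cv2.resize(p['pixels'][190:250,330:450,::-1],None,fx=6,fy=6,interpolation=cv2.INTER_CUBIC)); pickle.dump(p,open('s20.pkl','wb'))
E
```

```text
tcp [0.5976 0.0528 0.0308] tilt [ 0.002 -0.014] yaw 88.8 w 0.361 F [  4.2 -24.8   3.2] t 31.0
shift [ 0.     -0.0037 -0.0127] twist -0.4
[  1.5 -19.3   4.2] [0.5975 0.053  0.0308]
[  0.8 -19.6   3.6] [0.5975 0.0531 0.0308]
[  2.  -18.9   2.2] [0.5974 0.0531 0.0308]
```

View pics/s20.png

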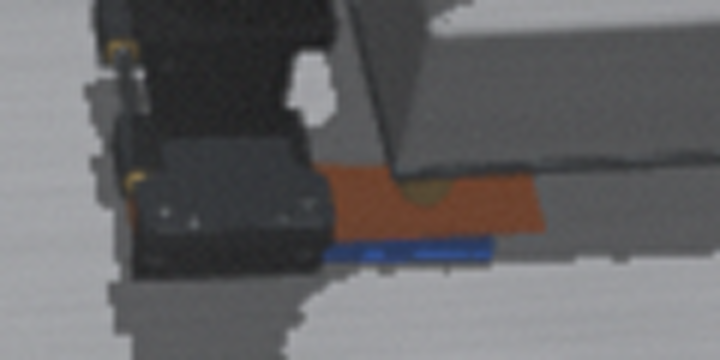

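Run:
```python
import pickle,cv2,numpy as np
a,b,c=[cv2.cvtColor(pickle.load(open(f'{n}.pkl','rb'))['pixels'],cv2.COLOR_RGB2GRAY).astype(np.float32) for n in('s17','s18','s20')]
for n,(r0,r1,c0,c1) in {'front-right':(195,225,470,550),'foot':(205,228,500,530),'plate':(150,200,480,530),'corner':(180,212,400,470),'knobfree':(240,275,450,490)}.items():
    for m,x in (('18',b),('20',c)):
        w=cv2.createHanningWindow((c1-c0,r1-r0),cv2.CV_32F)
        print(n,m,cv2.phaseCorrelate(a[r0:r1,c0:c1],x[r0:r1,c0:c1],w), np.abs(a-x)[r0:r1,c0:c1].max())
```

```text
front-right 18 ((0.10787414568093112, -0.03409085748602436), 0.9479034594694773) 9.54232
front-right 20 ((0.0985769146402049, 0.11249466550722254), 0.7382954116662344) 42.937977
foot 18 ((0.1477867638056125, 0.0006598368368084806), 0.9162816762924194) 40.262177
foot 20 ((0.2870886413821463, 0.3031932241441133), 0.9689024397482474) 39.26379
plate 18 ((-0.1763573827991145, 0.04361941006289527), 0.947096234512329) 6.792961
plate 20 ((0.4870910958533017, 0.8079504201722401), 0.5165115733146668) 43.901
corner 18 ((0.09309089517198998, -0.3764689357727349), 0.7574003976252344) 79.0
corner 20 ((-0.13587632102639446, 0.35492525394097996), 0.7579931476049953) 81.0
knobfree 18 ((0.00736988500032254, -0.05550569810793604), 1.0239734530448914) 8.0
knobfree 20 ((0.032296705076444, -0.014913436255167056), 1.0098006278276443) 10.0
```

Run:
```python
import pickle,cv2,numpy as np
b,c=[pickle.load(open(f'{n}.pkl','rb'))['pixels'] for n in('s18','s20')]
o=np.vstack([cv2.resize(x[80:235,370:560,::-1],None,fx=1.9*2,fy=1.9,interpolation=cv2.INTER_CUBIC) for x in (b,c)])
d=cv2.absdiff(b,c)[80:235,370:560]*4
cv2.imwrite('pics/diff.png',cv2.resize(d,None,fx=4,fy=3.8))
```

```text
(no output)
```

View pics/diff.png

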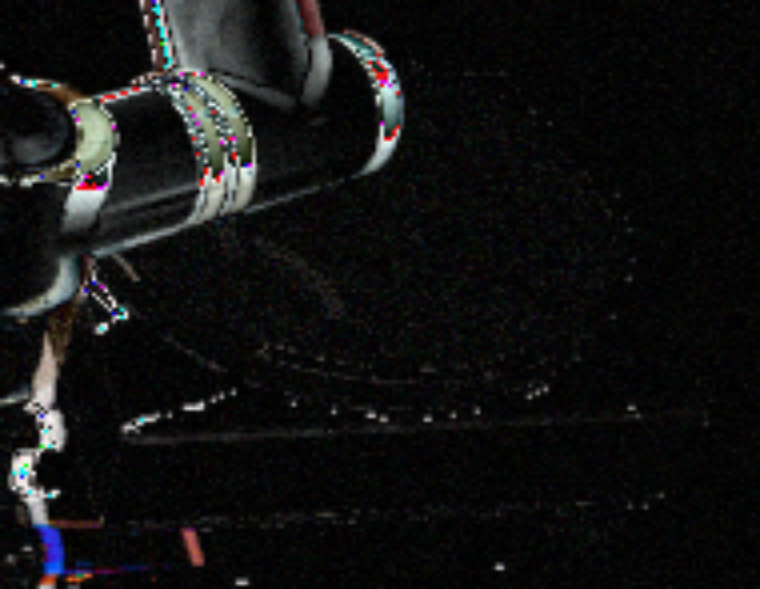

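Run:
```python
from station import r, imaging, job
print(job.finish_job()); s=r.sense(); print(s['time_s'],s['wrist_force'],s['tcp_pos'],s['gripper_width'])
```

```text
the job is handed in; nothing more can be done
None
the job is handed in; nothing more can be done
```

The job is handed in with the wedge pressed home and still gripped. It was done at about 31 s of the 72 s allowed.

**Gap and packers:** Three wrist views put the gap at about 20 mm, so I laid both blue packers under the stud, one on top of the other. The brown and red look-alikes were left alone.

**Wedge:** I slid the wedge in thin end first on top of the stack. Resistance began about 2 mm past the point the 20 mm gap predicts, and I then pushed on until it bound. It was holding a steady push of about 19 N (peak 25 N).

**Last checks:**
- **Griddle:** comparing pictures before and after binding showed its edges shifted only a fraction of a pixel, roughly 0.3 mm. I did not measure that precisely, because moving shadows spoiled the automatic comparison.
- **Stack:** it looked in place under the wedge. It sits about 3–5 mm further from the robot than the stud, but the stud is still within its width.
- **Wedge drift:** while pressing, the gripper moved about 4 mm sideways toward the robot, carrying the wedge with it. The gripper also moved in about 2 mm further than the wedge did, so it may have slipped slightly.
- **Bottle, jar and bowl:** no move touched them, though I did not measure their positions again at the end.
- **First grasp:** the gripper had tilted by about 5° and the grasp on the first packer missed. I levelled the gripper and the second try held.

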